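# Load the autosampler and scan in its vial racks

## Robot

A 6-joint arm with a two-finger parallel gripper is mounted at the origin on the work surface. World frame = base frame: x ahead of the robot, y to its left, z up, the work surface at z = 0. Lengths are in m, angles in rad, forces in N, time in s.
With the tool pointing down it reaches from about 0.35 to 0.975 m from the base axis. Payload 4.9 kg.
Tool frame: the origin (TCP) lies at the very end of the fingers, on their centre line; the grasp point (between the pads) lies manip.grip_point_offset behind it (manip.grip_point_offset is the distance from the TCP to the grasp point, in m); z points along the fingers, y is the line along which they close (so a half turn about z gives the same grasp; the last joint's range is limited). The gripper opens to 85 mm and grips with 20 to 120 N. Pads are 22 mm wide; open, the fingers measure 114 mm over their backs; the gripper's body (76 mm by 85 mm) begins 54 mm behind the grasp point. The pads swing forward as they close: fully open they stand 13 mm farther back than shut.
Start: joints at [0.983, 0.053, 1.613, -0, 1.476, -0.119], TCP at [0.282, 0.558, 0.2] pointing down, gripper open.
Joint ranges: [-3.01, 3.01], [-1.01, 2.22], [0.06, 2.58], [-1.02, 4.17], [0.09, 2.62], [-3.14, 3.14]. Speed limits (rad/s): [2.57, 2.57, 3.14, 3.14, 3.14, 3.14].

## Interface

Orientations are given as a unit quaternion [w, x, y, z].
In Python, from plant import manip gives the robot as it stands.
- The arm moves only by the shell command python3 -m crank 'ROWS' [OPENING]. ROWS is JSON, a list of rows, each an object of numbers: "x", "y", "z": the shift along the tool's x, y, z in cm; "turn": the turn about the tool's z in rad. In form: [{"x": .., "y": .., "z": .., "turn": ..}, ...]. A call has 1 to 5 rows; each row shifts and turns the commanded pose from where the row before left it, along the tool's axes as they then stand; what a row does not reach is not made up. A row lasts 1/10 s, in which the tool goes at most 50 mm and 8.59 degrees, less where a joint would pass 70% of its speed; a pose out of reach is approached as far as the arm can. A call with a gripper value outside its range is refused whole. OPENING is the opening in per cent of the stroke, from 0 (shut) to 100 (fully open), set as the call begins (- or left out, the last holds). The fingers move at their own pace and stop on an object; the grip force is fixed at half the most. Time passes only in rows, so rows that do not move let the fingers close. It gives the time, the measured TCP pose, the force, the opening and the grip force at its end, in the units of the state.
- manip.state(): the state, without advancing time (a new reading comes with each control period).
- manip.grab_frame(name): name is "scene" or "top" or "wrist"; returns (picture, depth): 384x512x3 uint8, red, green, blue; 384x512 float32, m along the optical axis (not along the pixel's ray), 0 where there is no reading.
- manip.camera_model(name): a dict with "mtx" (3x3 intrinsics, pixels), "world_to_cam" (4x4, takes a point from world to camera coordinates). Camera axes: x right, y down, z forward; pixel columns grow to the right and rows downward; lengths in m; the calibration is good to about 2 mm. The wrist camera is an equidistant fisheye: a pixel r from the principal point sees the ray r / f radians off the axis. A picture is of the moment at which its call begins: read the wrist's pose just before it. camera_model takes no time and is no camera call; for the wrist camera it gives the pose at the moment of the call.
- manip.job_done(): hands the job in; it is judged then, once.
The state is a dict: "time": time; "joint_pos": joint angles; "joint_vel": joint speeds; "joint_efforts": joint torques, N m; "tool_pos": TCP position; "tool_rot": TCP orientation; "contact_force": force on the tool from outside, world axes, zero at the start; "ft_torque": the same for the moment, N m; "gripper_width": opening from 0.0 (shut) to 1.0 (fully open); "grasp_force": force on a finger pad.
Only numpy, scipy, OpenCV 4.12 (cv2) and the standard library are available. Lean on these libraries where they do the work, as an engineer would, in place of code of your own. Each camera call takes 0.05 s, during which the arm holds its last target. There are 200 camera calls.

## Task

Lift the empty rack out of the autosampler's middle bay and set it down upright in the steel return tray, and put every filled vial rack on the bench into the autosampler, flat on the plate between the stops of the bay made for its width, label end to the front. Then take the scanner from its holster and, from the left bay to the right, aim it square at the middle of each loaded rack's label from about 6 cm, holding it still there for a good second. Finally put the scanner back window down in its holster and only then press the start key fully, leaving everything else on the bench alone.

Things in the scene. Friction and masses are not known exactly. Their poses are not given: they have to be found in the camera images.
- rack_wide: The wide vial rack: grey plastic, 100 mm long (x) by 72 mm (y), four fat capped vials in two rows (tops 54 mm up), sloping plate with a barcode label at its front end (-x). On top a handle bar 64 mm long along x, 10 mm wide, 12 mm deep, its middle at x +16 mm, 84 mm up, an upright at each end. Origin: centre of its underside; z up. 0.17 to 0.5 kg. May be absent (None)
- rack_wide_label (a point): Centre of that rack's barcode label, about 30 x 40 mm, 34 mm in front of the rack's origin and 27 mm above its underside. Its z axis is the label's normal, leaning 25 degrees (0.436 rad) from the vertical towards the rack's front end (-x)
- rack_medium: The medium vial rack: grey plastic, 100 mm long (x) by 58 mm (y), six mid-sized capped vials in two rows (tops 54 mm up), sloping plate with a barcode label at its front end (-x). On top a handle bar 64 mm long along x, 10 mm wide, 12 mm deep, its middle at x +16 mm, 84 mm up, an upright at each end. Origin: centre of its underside; z up. 0.17 to 0.5 kg. May be absent (None)
- rack_medium_label (a point): Centre of that rack's barcode label, about 30 x 40 mm, 34 mm in front of the rack's origin and 27 mm above its underside. Its z axis is the label's normal, leaning 25 degrees (0.436 rad) from the vertical towards the rack's front end (-x)
- rack_narrow: The narrow vial rack: grey plastic, 100 mm long (x) by 44 mm (y), six slim capped vials in two rows (tops 54 mm up), sloping plate with a barcode label at its front end (-x). On top a handle bar 64 mm long along x, 10 mm wide, 12 mm deep, its middle at x +16 mm, 84 mm up, an upright at each end. Origin: centre of its underside; z up. 0.17 to 0.5 kg. May be absent (None)
- rack_narrow_label (a point): Centre of that rack's barcode label, about 30 x 40 mm, 34 mm in front of the rack's origin and 27 mm above its underside. Its z axis is the label's normal, leaning 25 degrees (0.436 rad) from the vertical towards the rack's front end (-x)
- rack_empty: An empty rack left from the last batch, in the middle bay at the start: the same body, handle (same place and sizes) and front plate as the medium rack (100 x 58 mm) but with no vials, only dark pockets (block top 36 mm up). Origin: centre of its underside; z up, x towards its back. About 0.22 kg
- return_tray: Shallow open steel tray, fixed, 140 (x) x 100 (y) x 22 mm high, walls and floor 4 mm thick. Origin: centre of its underside
- sampler: Open-deck autosampler, fixed: white base 40 mm high, 275 mm wide, x -120 to +210 mm; on it a rack plate (top 45 mm above the bench) with three bays whose low dark stops, 10 mm high, leave a rack 5 mm of play all round. Needle gantry, 220 mm high, at x 140 to 195 mm. Origin: on the bench under the plate's middle; front is -x (towards the robot), +y its left as the robot sees it
- bay_wide (a point): Centre of the leftmost bay (+y), on the plate's top, its stops spaced for the wide rack (82 mm across, 110 mm front to back). Axes as the sampler's; a rack sits here with its x along this x, so its label end is to the front
- bay_medium (a point): Centre of the middle bay, on the plate's top, its stops spaced for the medium rack (68 mm across, 110 mm front to back). Axes as the sampler's; a rack sits here with its x along this x, so its label end is to the front
- bay_narrow (a point): Centre of the rightmost bay (-y), on the plate's top, its stops spaced for the narrow rack (54 mm across, 110 mm front to back). Axes as the sampler's; a rack sits here with its x along this x, so its label end is to the front
- start_key_top (a point): Middle of the top of the round start key, 26 mm across, on the front ledge of the sampler, to the right; pressed straight down; its top is 22 mm above the ledge, in a 42 mm collar 12 mm high
- start_key (a joint): Travel of the start key in m: 0 up, 0.006 fully pressed (about 5 N), springs back
- scanner: Stick-shaped barcode scanner, 150 mm long, 0.17 kg: head 46 (x) x 40 (y) mm and 50 mm long with the reading window in its end, then a square handle 30 x 30 mm, from 50 to 150 mm. Origin: middle of the window; z runs from the window back along the handle, so it reads along -z. It stands window down in its holster at the start, handle up
- holster: Black holster on a base of 96 x 86 mm, fixed to the bench: an upright open-topped pocket, inside 58 (x) x 52 (y) mm, its floor 10 mm and its rim 50 mm above the bench. Origin: under the middle of the pocket, on the bench; the scanner's x goes along the holster's x
- amber_bottle: Amber bottle with a blue cap, 70 mm across, 145 mm high; a bystander. Origin: centre of its underside
- water_bottle: Clear bottle with a green cap, 62 mm across, 170 mm high; a bystander. Origin: centre of its underside
- beaker: Glass beaker, 68 mm across, 85 mm high; a bystander. Origin: centre of its underside
- cap_jar: White jar, 56 mm across, 55 mm high; a bystander. Origin: centre of its underside
- timer: White bench timer, 62 x 62 x 18 mm; a bystander. Origin: centre of its underside
- marker: Marker pen, 125 mm long, lying; a bystander. Origin: under its middle
- tip_box: Blue box of pipette tips, 100 x 75 x 55 mm; a bystander. Origin: centre of its underside

How it is judged:
On the way, in this order (a step that is already met when the one before it is completed fails the run):
1. the wide rack, in its bay, is scanned: label 35 to 90 mm ahead of the window, within 13 mm of the reading axis each way, within 0.3 rad of square (horizontal distance between rack_wide and bay_wide below 0.008 m and z of rack_wide in the frame of bay_wide between -0.004 and 0.004 m and angle between rack_wide's own z axis and vertical below 0.06 rad and angle between the x axis of rack_wide and the x axis of bay_wide, either way round below 0.15 rad and x of rack_wide_label in the frame of bay_wide below 0 m and linear speed of rack_wide below 0.02 m/s and z of rack_wide_label in the frame of scanner between -0.09 and -0.035 m and x of rack_wide_label in the frame of scanner between -0.013 and 0.013 m and y of rack_wide_label in the frame of scanner between -0.013 and 0.013 m and angle between the z axis of scanner and the z axis of rack_wide_label, either way round below 0.3 rad), for 0.9 s.
2. the medium rack, in its bay, is scanned: label 35 to 90 mm ahead of the window, within 13 mm of the reading axis each way, within 0.3 rad of square (horizontal distance between rack_medium and bay_medium below 0.008 m and z of rack_medium in the frame of bay_medium between -0.004 and 0.004 m and angle between rack_medium's own z axis and vertical below 0.06 rad and angle between the x axis of rack_medium and the x axis of bay_medium, either way round below 0.15 rad and x of rack_medium_label in the frame of bay_medium below 0 m and linear speed of rack_medium below 0.02 m/s and z of rack_medium_label in the frame of scanner between -0.09 and -0.035 m and x of rack_medium_label in the frame of scanner between -0.013 and 0.013 m and y of rack_medium_label in the frame of scanner between -0.013 and 0.013 m and angle between the z axis of scanner and the z axis of rack_medium_label, either way round below 0.3 rad), for 0.9 s.
3. the narrow rack, in its bay, is scanned: label 35 to 90 mm ahead of the window, within 13 mm of the reading axis each way, within 0.3 rad of square (horizontal distance between rack_narrow and bay_narrow below 0.008 m and z of rack_narrow in the frame of bay_narrow between -0.004 and 0.004 m and angle between rack_narrow's own z axis and vertical below 0.06 rad and angle between the x axis of rack_narrow and the x axis of bay_narrow, either way round below 0.15 rad and x of rack_narrow_label in the frame of bay_narrow below 0 m and linear speed of rack_narrow below 0.02 m/s and z of rack_narrow_label in the frame of scanner between -0.09 and -0.035 m and x of rack_narrow_label in the frame of scanner between -0.013 and 0.013 m and y of rack_narrow_label in the frame of scanner between -0.013 and 0.013 m and angle between the z axis of scanner and the z axis of rack_narrow_label, either way round below 0.3 rad), for 0.9 s.
4. the start key is pressed with all filled racks in their bays, the empty rack in the return tray and the scanner in its holster (value of joint start_key above 0.0045 m and horizontal distance between scanner and holster below 0.016 m and z of scanner in the frame of holster between 0.005 and 0.017 m and angle between scanner's own z axis and vertical below 0.15 rad and linear speed of each of scanner, rack_empty, rack_wide, rack_medium, rack_narrow below 0.02 m/s and x of rack_empty in the frame of return_tray between -0.03 and 0.03 m and y of rack_empty in the frame of return_tray between -0.03 and 0.03 m and z of rack_empty in the frame of return_tray below 0.01 m and angle between rack_empty's own z axis and vertical below 0.1 rad and horizontal distance between rack_wide and bay_wide below 0.008 m and z of rack_wide in the frame of bay_wide between -0.004 and 0.004 m and angle between each of rack_wide, rack_medium, rack_narrow's own z axis and vertical below 0.06 rad and angle between the x axis of rack_wide and the x axis of bay_wide, either way round below 0.15 rad and x of rack_wide_label in the frame of bay_wide below 0 m and horizontal distance between rack_medium and bay_medium below 0.008 m and z of rack_medium in the frame of bay_medium between -0.004 and 0.004 m and angle between the x axis of rack_medium and the x axis of bay_medium, either way round below 0.15 rad and x of rack_medium_label in the frame of bay_medium below 0 m and horizontal distance between rack_narrow and bay_narrow below 0.008 m and z of rack_narrow in the frame of bay_narrow between -0.004 and 0.004 m and angle between the x axis of rack_narrow and the x axis of bay_narrow, either way round below 0.15 rad and x of rack_narrow_label in the frame of bay_narrow below 0 m).
At the end, for the whole second after the job is handed in: Each filled rack rests flat in its own bay (centre within 8 mm, tilt below 0.06, turned below 0.15 rad, label in front); the scanner stands window down on the holster's floor (within 16 mm, tilt below 0.15); the empty rack is upright on the tray's floor (within 30 mm each way); the key is up (horizontal distance between rack_wide and bay_wide below 0.008 m and z of rack_wide in the frame of bay_wide between -0.004 and 0.004 m and angle between each of rack_wide, rack_medium, rack_narrow's own z axis and vertical below 0.06 rad and angle between the x axis of rack_wide and the x axis of bay_wide, either way round below 0.15 rad and x of rack_wide_label in the frame of bay_wide below 0 m and linear speed of each of rack_wide, rack_medium, rack_narrow, scanner, rack_empty below 0.02 m/s and horizontal distance between rack_medium and bay_medium below 0.008 m and z of rack_medium in the frame of bay_medium between -0.004 and 0.004 m and angle between the x axis of rack_medium and the x axis of bay_medium, either way round below 0.15 rad and x of rack_medium_label in the frame of bay_medium below 0 m and horizontal distance between rack_narrow and bay_narrow below 0.008 m and z of rack_narrow in the frame of bay_narrow between -0.004 and 0.004 m and angle between the x axis of rack_narrow and the x axis of bay_narrow, either way round below 0.15 rad and x of rack_narrow_label in the frame of bay_narrow below 0 m and horizontal distance between scanner and holster below 0.016 m and z of scanner in the frame of holster between 0.005 and 0.017 m and angle between scanner's own z axis and vertical below 0.15 rad and x of rack_empty in the frame of return_tray between -0.03 and 0.03 m and y of rack_empty in the frame of return_tray between -0.03 and 0.03 m and z of rack_empty in the frame of return_tray below 0.01 m and angle between rack_empty's own z axis and vertical below 0.1 rad and value of joint start_key below 0.002 m); the robot touches nothing.
It fails at once if a bystander (bottle, beaker, jar, timer, marker or tip box) is shoved more than 6 cm (distance of any of amber_bottle, water_bottle, beaker, cap_jar, timer, marker, tip_box from where it was at the start of the episode above 0.06 m).
It fails at once if a bottle, the beaker, the jar or the tip box is tipped over (angle between any of amber_bottle, water_bottle, beaker, cap_jar, tip_box's own z axis and vertical above 0.7 rad).
Of rack_wide, rack_medium, rack_narrow only 2 to 3 are there at a start; the rules pass over those that are not, and their reading is None.
At some moment in a run one of rack_wide, rack_medium, rack_narrow may be knocked a few centimetres aside while the robot is not near it.
It also fails if it takes over 210 s, if anything falls off the work surface, if the arm or the gripper's body presses on something with over 40 N, if the wrist force passes 120 N, or if a joint passes its speed limit or range.

## Working session

There is one attempt and no reset: what is moved stays moved. The work goes in short steps, Python scripts to look and compute and a shell command to move; the robot and the scene stay as the last step left them, time stands still between calls to the robot, and variables do not carry over. Pictures are saved under pics/ and viewed, at most 14 in all, crops included, and the job is handed in when it is done.

```bash
ls; mkdir -p pics; cat > h.py <<'E'
import numpy as np, cv2, json
from plant import manip
from scipy.spatial.transform import Rotation as R
def grab(n):
    m=manip.camera_model(n); p,d=manip.grab_frame(n); return m,p,d
def save(n,f):
    m,p,d=grab(n); cv2.imwrite(f'pics/{f}.png',p[:,:,::-1]); np.savez(f'pics/{f}.npz',d=d,p=p,K=m['mtx'],T=m['world_to_cam']); return m,p,d
def cloud(f):
    z=np.load(f'pics/{f}.npz'); d,K,T=z['d'],z['K'],z['T']
    v,u=np.mgrid[:d.shape[0],:d.shape[1]]
    P=np.stack([(u-K[0,2])/K[0,0]*d,(v-K[1,2])/K[1,1]*d,d,np.ones_like(d)],-1)@np.linalg.inv(T).T
    P=P[...,:3]; P[d==0]=np.nan; return P,z['p']
def st():
    s=manip.state(); r=R.from_quat(np.roll(s['tool_rot'],-1)).as_matrix()
    print('t',round(s['time'],2),'pos',np.round(s['tool_pos'],4),'xax',np.round(r[:,0],3),'yax',np.round(r[:,1],3),'zax',np.round(r[:,2],3),'F',np.round(s['contact_force'],1),'g',s['gripper_width'],s['grasp_force']); return s,r
E
python3 - <<'E'
from h import *
print(manip.grip_point_offset); print(manip.state())
for n in('scene','top'):
    m,p,d=save(n,n+'0'); print(n,m)
    cv2.imwrite(f'pics/{n}0.png',cv2.resize(p[:,:,::-1],(800,600),interpolation=cv2.INTER_CUBIC))
E
```

```text
pics
0.0187
{'time': 0.0, 'joint_pos': array([ 9.83014004e-01,  5.33483491e-02,  1.61425777e+00, -1.88138630e-07,
        1.47597574e+00, -1.19025270e-01]), 'joint_vel': array([-0.00027485, -0.00249725,  0.00137094,  0.00065429, -0.00015389,
       -0.0015365 ]), 'joint_efforts': array([ 2.56943449e-04, -3.93679726e+01, -3.70179105e+01, -2.88268507e-05,
        6.82799437e-03, -1.61444422e-05]), 'tool_pos': array([0.28200457, 0.55701888, 0.19848998]), 'tool_rot': array([-3.44138526e-04,  2.32238425e-01,  9.72658380e-01, -9.33171756e-04]), 'contact_force': array([-0.25109626, -0.74614034, -0.28434052]), 'ft_torque': array([ 0.00178137, -0.00763322, -0.03455138]), 'grasp_force': 0.0, 'gripper_width': 1.002688234760476}
scene {'mtx': array([[447.27364029,   0.        , 263.82502643],
       [  0.        , 447.27364029, 192.32927512],
       [  0.        ,   0.        ,   1.        ]]), 'world_to_cam': array([[-0.81871152,  0.57419782, -0.00288332,  0.46104172],
       [ 0.34297744,  0.48498977, -0.80445721, -0.16222461],
       [-0.4605192 , -0.6596073 , -0.59400361,  1.83349102],
       [ 0.        ,  0.        ,  0.        ,  1.        ]])}
top {'mtx': array([[490.31451521,   0.        , 251.03781588],
       [  0.        , 490.31451521, 192.42619376],
       [  0.        ,   0.        ,   1.        ]]), 'world_to_cam': array([[ 0.0067892 , -0.99989254, -0.01299265,  0.03736274],
       [-0.99724521, -0.00581035, -0.07394756,  0.55836263],
       [ 0.07386412,  0.01345891, -0.99717749,  1.42901088],
       [ 0.        ,  0.        ,  0.        ,  1.        ]])}
```

View pics/top0.png

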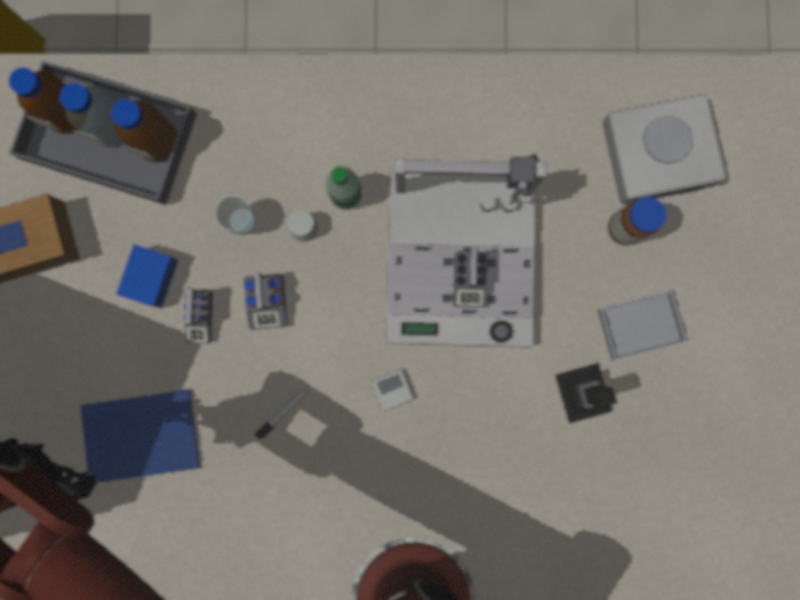

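View pics/scene0.png

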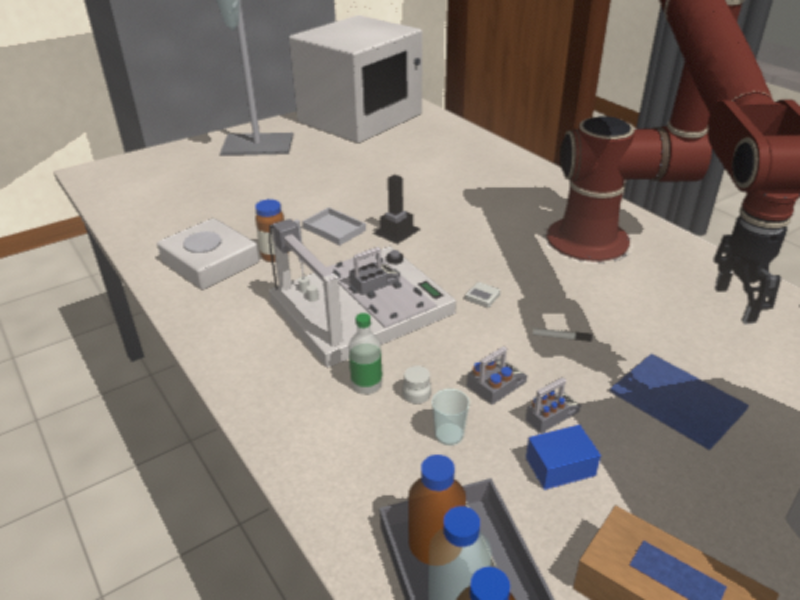

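The top view (800×600) shows two filled racks left of the sampler: a four-vial one at (265,300) and a slim one at (198,316), both with label ends toward the robot. It also shows the sampler at (465,265) with the empty rack at (470,280), the tray at (642,325), the holster and scanner at (590,392) and the key at (501,331). I see no third filled rack. Next I'll measure from depth.

```bash
cat > m.py <<'E'
from h import *
P,p=cloud('top0')
def reg(u0,u1,v0,v1,z0,z1,name):
    s=1.5625; Q=P[int(v0/s):int(v1/s),int(u0/s):int(u1/s)].reshape(-1,3)
    Q=Q[(Q[:,2]>z0)&(Q[:,2]<z1)]
    if len(Q)<5: print(name,'few',len(Q)); return Q
    (c,wh,a)=cv2.minAreaRect((Q[:,:2]*1000).astype(np.float32))
    print(name,len(Q),'rect c',np.round(c,1),'wh',np.round(wh,1),'ang',round(a,1),'mean',np.round(Q.mean(0)*1000,1),'zmed',round(np.median(Q[:,2])*1000,1),'zmax',round(Q[:,2].max()*1000,1)); return Q
for n,b in dict(wide=(235,300,262,340),narrow=(175,222,280,350),empty=(445,500,238,315)).items():
    o=.045 if n=='empty' else 0
    reg(*b,o+.015,o+.07,n+' body'); reg(*b,o+.07,o+.12,n+' handle'); reg(*b,o+.078,o+.12,n+' bar')
reg(375,550,150,360,.025,.05,'sampler base')
reg(385,545,235,325,.0415,.05,'plate')
reg(380,550,140,230,.15,.3,'gantry')
reg(590,700,280,370,.014,.04,'tray wall'); reg(590,700,280,370,-.01,.03,'tray all')
reg(545,620,350,430,.04,.06,'holster rim'); reg(545,640,350,430,.12,.2,'scanner top'); reg(545,620,350,430,.005,.015,'holster base')
reg(488,515,318,345,.058,.08,'key')
reg(600,680,190,250,.05,.2,'amber');reg(320,370,160,215,.05,.2,'water');reg(365,420,365,415,.01,.04,'timer');reg(250,310,385,445,.005,.04,'marker')
reg(115,180,240,310,.03,.08,'tipbox')
print('bench z',np.nanmedian(P[280:320,200:240,2]), np.nanmedian(P[180:230,120:160,2]))
big=lambda u0,v0,u1,v1,k:cv2.resize(p[v0:v1,u0:u1,::-1],None,fx=k,fy=k,interpolation=cv2.INTER_CUBIC)
a=big(110,165,200,225,8); cv2.imwrite('pics/c1.png',a)
b=big(245,145,350,225,7); cv2.imwrite('pics/c2.png',b)
E
python3 m.py
```

```text
wide body 766 rect c [556.1 280.7] wh [100.5  73.5] ang 5.4 mean [553.6 277.7  36.3] zmed 34.2 zmax 66.4
wide handle 90 rect c [571.1 282.4] wh [62.2 10.8] ang 5.4 mean [571.3 281.9  88.2] zmed 88.4 zmax 94.6
wide bar 89 rect c [571.6 282.5] wh [61.1 10.8] ang 5.4 mean [571.6 281.9  88.3] zmed 88.4 zmax 94.6
narrow body 446 rect c [526.4 408. ] wh [46.3 99. ] ang 89.3 mean [523.3 403.   33.3] zmed 32.1 zmax 66.7
narrow handle 99 rect c [542.6 407.8] wh [11.7 60.4] ang 90.0 mean [541.1 406.9  87. ] zmed 87.8 zmax 93.2
narrow bar 95 rect c [542.6 407.8] wh [11.7 60.4] ang 90.0 mean [541.5 407.   87.5] zmed 88.0 zmax 93.2
empty body 640 rect c [ 595.1 -106. ] wh [86.4 99.6] ang 89.8 mean [ 592.9 -101.3   76.4] zmed 77.9 zmax 101.4
empty handle 93 rect c [ 611.1 -103.2] wh [10.  62.8] ang 87.7 mean [ 611.1 -102.8  133.1] zmed 133.6 zmax 141.2
empty bar 92 rect c [ 611.1 -103.2] wh [10.  62.8] ang 87.7 mean [ 611.5 -102.8  133.3] zmed 133.6 zmax 141.2
sampler base 8573 rect c [640.7 -89.1] wh [275.6 330.3] ang 88.8 mean [635.3 -82.7  41. ] zmed 40.9 zmax 50.0
plate 2852 rect c [598.3 -87.
[... 704 characters left out ...]
316.1    8.1] zmed 7.5 zmax 14.9
key 62 rect c [ 500.2 -160.3] wh [22.9 23.2] ang 1.2 mean [ 501.  -160.4   61.7] zmed 61.5 zmax 67.6
amber 848 rect c [ 734.2 -418. ] wh [ 80.5 136.2] ang 55.0 mean [ 707.9 -401.3  114.2] zmed 131.5 zmax 153.2
water 447 rect c [763.9 130.9] wh [59.1 60.8] ang 31.0 mean [756.5 128.4 120.2] zmed 115.7 zmax 175.9
timer 441 rect c [396.6  42. ] wh [74.1 61.3] ang 22.2 mean [391.   39.5  17.3] zmed 17.4 zmax 26.0
marker 257 rect c [341.  255.4] wh [ 97.1 111.8] ang 4.1 mean [342.2 251.8  12.3] zmed 12.4 zmax 23.1
tipbox 958 rect c [601.3 504.6] wh [78.1 99.5] ang 72.1 mean [600.3 501.3  52.5] zmed 53.3 zmax 64.5
bench z -0.0008226385620696552 0.0007631644499135337
```

View pics/c1.png

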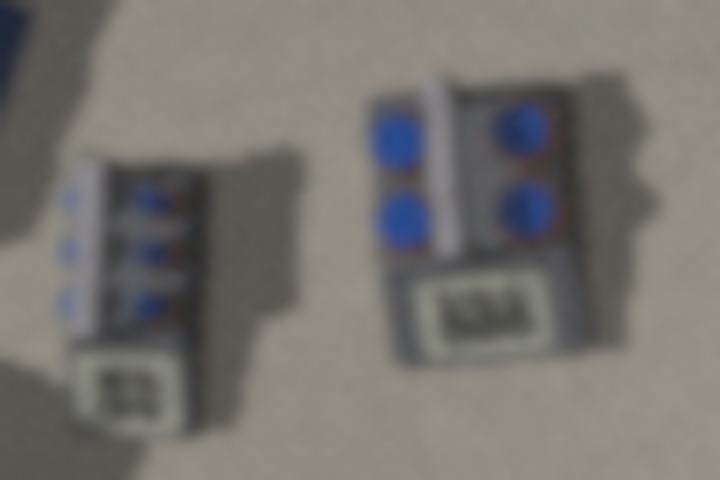

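View pics/c2.png

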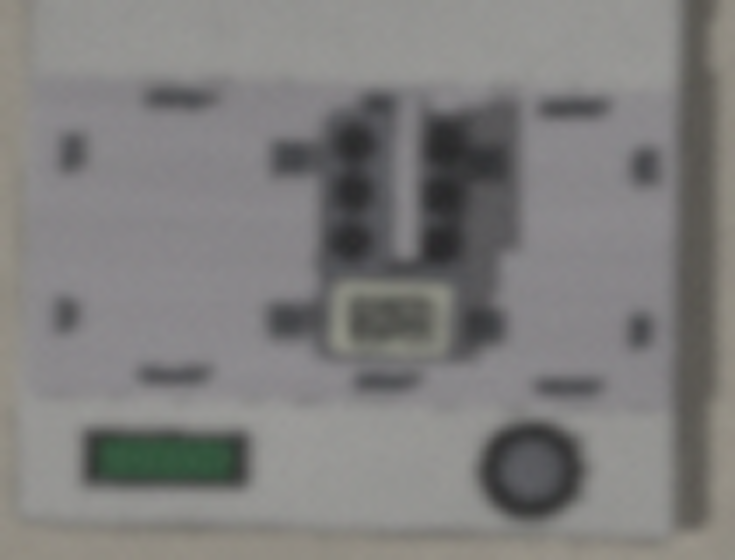

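c1 (8×, offset 110,165): the left rack has six slim vials in two rows, so it is the narrow rack. The right one has four fat vials and is the wide rack. c2 (7×, offset 245,145) shows the stops:
- **Wide bay:** front (175,375), back (180,98), sides (69,234) and (290,239).
- **Narrow bay:** front (568,387), back (573,107), sides (485,243) and (641,247).
- **Key:** (531,468).

```bash
cat > bay.py <<'E'
from h import *
z=np.load('pics/top0.npz'); K,T=z['K'],z['T']; Ti=np.linalg.inv(T)
def w(px,zz,off=(245,145),k=7):
    u=(np.array(px)+.5)/k-.5+np.array(off); r=Ti[:3,:3]@np.array([(u[0]-K[0,2])/K[0,0],(u[1]-K[1,2])/K[1,1],1]); o=Ti[:3,3]
    return o+r*(zz-o[2])/r[2]
s=dict(wf=(175,375),wb=(180,98),wl1=(72,153),wl2=(65,315),wr1=(292,158),wr2=(287,320),mf=(387,381),mb=(378,103),nl1=(487,162),nl2=(483,325),nf=(568,387),nb=(573,107),nr1=(645,165),nr2=(638,330))
for n,q in s.items(): print(n,np.round(w(q,.054)*1000,1)[:2])
print('key',np.round(w((531,468),.062)*1000,1), 'base corners',[np.round(w(q,.04)[:2]*1000,1) for q in ((20,515),(672,530))])
E
python3 bay.py
```

```text
wf [539.4 -13.2]
wb [654.5 -14.8]
wl1 [631.3  29.9]
wl2 [564.   32.3]
wr1 [629.7 -61.2]
wr2 [562.4 -59.3]
mf [ 537.5 -100.4]
mb [652.8 -96.8]
nl1 [ 628.5 -141.8]
nl2 [ 560.8 -140. ]
nf [ 535.5 -174.8]
nb [ 651.6 -177.4]
nr1 [ 627.6 -207. ]
nr2 [ 559.1 -203.7]
key [ 501.7 -158.5   62. ] base corners [array([481.7,  50.6]), array([ 477.2, -219.5])]
```

```bash
python3 -m crank '[{"turn":-0.12,"x":-4},{"turn":-0.12,"x":-4},{"turn":-0.12,"x":-4},{"turn":-0.11,"x":-3}]' 50; python3 -c "
from h import *; st()"
```

```text
t 0.1 pos [0.282  0.557  0.1986] xax [-0.892  0.452  0.   ] yax [ 0.452  0.892 -0.002] zax [-0.001 -0.002 -1.   ] F [-0.9 -0.2  0.2] g 0.9949876601618454 0.0schema error: expected keys x, y, z, turn
```

```bash
cat >> h.py <<'E'
def to(x,y,z,yaw):  # mm, deg: prints remaining turn, then shift (cm) in tool axes after that turn
    s,r=st(); cy=np.degrees(np.arctan2(-r[1,0],-r[0,0])); d=(yaw-cy+180)%360-180
    a=np.radians(yaw); D=np.array([x,y,z])/10-s['tool_pos']*100
    print('yaw',round(cy,2),'turn',round(-np.radians(d),3),'x',round(-D[0]*np.cos(a)-D[1]*np.sin(a),2),'y',round(-D[0]*np.sin(a)+D[1]*np.cos(a),2),'z',round(-D[2],2), 'j6',round(s['joint_pos'][5],2))
if __name__=='__main__':
    import sys
    to(*map(float,sys.argv[1:5]))
E
python3 -m crank '[{"turn":-0.116,"x":0,"y":0,"z":0},{"turn":-0.116,"x":0,"y":0,"z":0},{"turn":-0.115,"x":0,"y":0,"z":0},{"turn":-0.115,"x":0,"y":0,"z":0},{"turn":0,"x":0,"y":0,"z":0}]' 50; python3 h.py 542.5 407.8 150 -0.4
```

```text
time: 0.6
tool_pos: [0.2822, 0.5573, 0.199]
tool_rot: [-0.0, 0.004, 1.0, -0.0]
contact_force: [0.3, -0.4, 0.1]
gripper_width: 0.498
grasp_force: 0.0
t 0.6 pos [0.2822 0.5573 0.199 ] xax [-1.     0.007  0.001] yax [ 0.007  1.    -0.001] zax [-0.001 -0.001 -1.   ] F [ 0.3 -0.4  0.1] g 0.49816124387628424 0.0
yaw -0.4 turn -0.0 x -26.14 y -14.76 z 4.9 j6 -0.58
```

```bash
python3 -m crank '[{"turn":0,"x":-3.7,"y":-2.1,"z":0},{"turn":0,"x":-3.7,"y":-2.1,"z":0},{"turn":0,"x":-3.7,"y":-2.1,"z":0},{"turn":0,"x":-3.7,"y":-2.1,"z":0},{"turn":0,"x":-3.7,"y":-2.1,"z":0}]'>/dev/null; python3 -m crank '[{"turn":0,"x":-3.7,"y":-2.1,"z":0},{"turn":0,"x":-3.9,"y":-2.2,"z":0.5},{"turn":0,"x":0,"y":0,"z":2},{"turn":0,"x":0,"y":0,"z":2},{"turn":0,"x":0,"y":0,"z":0}]'>/dev/null;  python3 - <<'E'
from h import *
m,p,d=save('wrist','w1'); print(m)
cv2.imwrite('pics/w1.png',p[:,:,::-1])
to(542.5,407.8,67,-0.4)
E
```

```text
{'mtx': array([[297.31863964,   0.        , 261.26082829],
       [  0.        , 297.31863964, 189.67917446],
       [  0.        ,   0.        ,   1.        ]]), 'world_to_cam': array([[ 0.0098794 ,  0.9999373 , -0.00527201, -0.41041259],
       [ 0.96138615, -0.00804817,  0.27508525, -0.53728661],
       [ 0.27502558, -0.00778611, -0.96140538,  0.18579195],
       [ 0.        ,  0.        ,  0.        ,  1.        ]])}
t 1.65 pos [0.5412 0.4069 0.1523] xax [-1.     0.009  0.004] yax [ 0.009  1.    -0.002] zax [-0.004 -0.002 -1.   ] F [-0.1  0.4  0.2] g 0.49715826047236467 0.0
yaw -0.5 turn -0.002 x -0.13 y 0.09 z 8.53 j6 -1.03
```

View pics/w1.png

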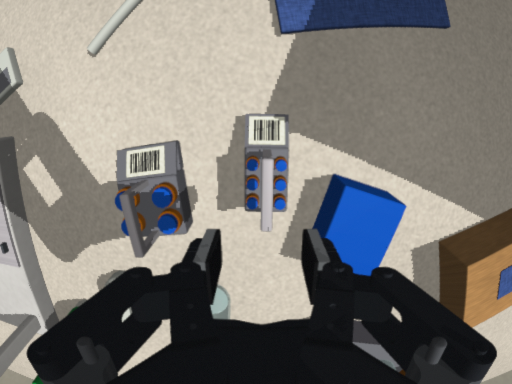

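The wrist view shows the narrow rack at (267,165), with its bar running from (267,160) to (267,228). It sits centred between the fingers at (215,265) and (310,265). I'll check the bar's position from the fisheye depth.

```bash
cat >> h.py <<'E'
def wcloud(f):
    z=np.load(f'pics/{f}.npz'); d,K,T=z['d'],z['K'],z['T']
    v,u=np.mgrid[:d.shape[0],:d.shape[1]]; a=(u-K[0,2])/K[0,0]; b=(v-K[1,2])/K[1,1]; r=np.hypot(a,b)+1e-9
    k=np.tan(r)/r; P=np.stack([a*k*d,b*k*d,d,np.ones_like(d)],-1)@np.linalg.inv(T).T; P=P[...,:3]; P[d==0]=np.nan; return P
def rect(P,b,z0,z1,name=''):
    Q=P[b[2]:b[3],b[0]:b[1]].reshape(-1,3); Q=Q[(Q[:,2]>z0)&(Q[:,2]<z1)]
    c,wh,a=cv2.minAreaRect((Q[:,:2]*1000).astype(np.float32)); print(name,len(Q),np.round(c,1),np.round(wh,1),round(a,1),'zmed',round(np.median(Q[:,2])*1000,1),'z99',round(np.percentile(Q[:,2],99)*1000,1))
E
sed -i '/^if __name__/,/^    to(/d' h.py; cat >> h.py <<'E'
if __name__=='__main__':
    import sys
    to(*map(float,sys.argv[1:5]))
E
python3 - <<'E'
from h import *
P=wcloud('w1'); rect(P,(250,285,140,240),.07,.1,'nbar'); rect(P,(235,300,105,240),.012,.06,'nbody'); rect(P,(105,200,130,265),.07,.1,'wbar'); rect(P,(105,200,130,265),.012,.06,'wbody')
E
```

```text
nbar 911 [542.2 410.2] [ 9.9 64.1] 89.2 zmed 89.2 z99 90.7
nbody 3529 [526.5 410.6] [44.  99.6] 89.4 zmed 34.8 z99 54.5
wbar 929 [571.6 284.9] [64.4 11. ] 5.4 zmed 88.8 z99 91.0
wbody 5329 [555.2 283.3] [100.2  73. ] 5.8 zmed 34.9 z99 55.1
```

```bash
python3 -m crank '[{"turn":0,"x":-0.1,"y":0.25,"z":2.5},{"turn":0,"x":0,"y":0,"z":3},{"turn":0,"x":0,"y":0,"z":2},{"turn":0,"x":0,"y":0,"z":1},{"turn":0,"x":0,"y":0,"z":0}]' | head -2; python3 -m crank '[{"turn":0,"x":0,"y":0,"z":0},{"turn":0,"x":0,"y":0,"z":0},{"turn":0,"x":0,"y":0,"z":0},{"turn":0,"x":0,"y":0,"z":0},{"turn":0,"x":0,"y":0,"z":0}]' 0; python3 -m crank '[{"turn":0,"x":0,"y":0,"z":-1},{"turn":0,"x":0,"y":0,"z":-2},{"turn":0,"x":0,"y":0,"z":-4},{"turn":0,"x":0,"y":0,"z":-4},{"turn":0,"x":0,"y":0,"z":-4}]'; python3 h.py 542.5 409.8 200 -0.7
```

```text
time: 2.15
tool_pos: [0.5426, 0.4102, 0.0689]
time: 2.65
tool_pos: [0.5436, 0.4104, 0.0702]
tool_rot: [0.0, 0.003, 1.0, 0.0]
contact_force: [0.6, 0.1, -0.1]
gripper_width: 0.002
grasp_force: 0.0
time: 3.15
tool_pos: [0.5432, 0.4102, 0.222]
tool_rot: [0.0, 0.003, 1.0, 0.0]
contact_force: [0.5, 0.3, 0.3]
gripper_width: 0.002
grasp_force: 0.0
t 3.15 pos [0.5432 0.4102 0.222 ] xax [-1.     0.007 -0.   ] yax [0.007 1.    0.   ] zax [ 0.  0. -1.] F [0.5 0.3 0.3] g 0.001943663722501988 0.0
yaw -0.39 turn 0.005 x 0.07 y -0.04 z 2.2 j6 -1.03
```

```bash
python3 -m crank '[{"turn":0,"x":0,"y":0,"z":2},{"turn":0,"x":0,"y":0,"z":0},{"turn":0,"x":0,"y":0,"z":0},{"turn":0,"x":0,"y":0,"z":0}]' 50|head -2; python3 - <<'E'
from h import *
m,p,d=save('wrist','w2'); cv2.imwrite('pics/w2.png',p[:,:,::-1])
P=wcloud('w2'); rect(P,(225,310,100,260),.075,.1,'nbar'); rect(P,(225,310,100,260),.012,.06,'nbody')
E
```

```text
time: 3.55
tool_pos: [0.5429, 0.41, 0.199]
nbar 647 [541.8 410.3] [ 9.8 63.4] 89.4 zmed 89.2 z99 91.1
nbody 2920 [557.4 420.8] [173.7  73.3] 19.1 zmed 34.5 z99 54.4
```

View pics/w2.png

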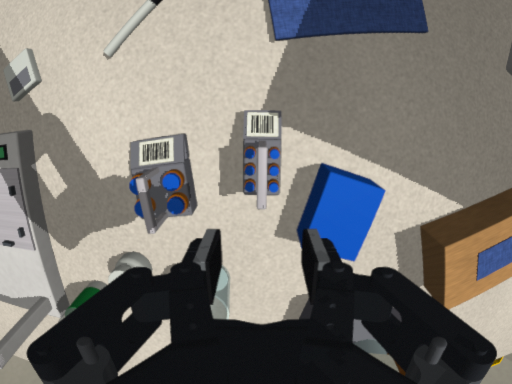

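```bash
python3 - <<'E'
from h import *
z=np.load('pics/w2.npz'); K,T=z['K'],z['T']; d=z['d']
def proj(X):
    c=(T@np.r_[X,1])[:3]; r=np.hypot(c[0],c[1]); th=np.arctan2(r,c[2]); return K[0,2]+K[0,0]*th*c[0]/r, K[1,2]+K[0,0]*th*c[1]/r, c[2]
s,r=st(); t=s['tool_pos']
for dz in (0,.0187,.03,.06,.1,-.11): print(dz,np.round(proj(t+[0,0,dz]),3))
print('finger depth', d[230:330:10,212], d[230:330:10,308])
P=wcloud('w2'); print(np.round(P[232:330:12,212]*1000,1)); print(np.round(P[232:330:12,310]*1000,1))
E
```

```text
t 3.6 pos [0.5431 0.4101 0.1992] xax [-1.     0.007  0.001] yax [ 0.007  1.    -0.001] zax [-0.001 -0.001 -1.   ] F [-0.4 -0.1  0.1] g 0.5002464580740854 0.0
0 [2.61621e+02 2.22370e+02 1.87000e-01]
0.0187 [2.61585e+02 2.34855e+02 1.69000e-01]
0.03 [2.6156e+02 2.4368e+02 1.5800e-01]
0.06 [2.61471e+02 2.73474e+02 1.29000e-01]
0.1 [2.61275e+02 3.35771e+02 9.10000e-02]
-0.11 [261.741 179.346   0.292]
finger depth [0.14659052 0.13514239 0.12637408 0.12592497 0.12459576 0.12342329
 0.12318926 0.12135073 0.38885844 0.07380074] [0.14677763 0.13612929 0.132744   0.13082299 0.13065906 0.13073571
 0.12832536 0.43369627 0.4210133  0.08336987]
[[531.1 385.8 240.5]
 [531.2 387.8 253.5]
 [533.8 388.6 260. ]
 [539.5 388.3 260.8]
 [542.9 388.7 265.3]
 [549.1 388.2 265.8]
 [553.6 388.2 268.7]
 [742.2 340.8  58.4]
 [525.8 397.3 314.2]]
[[531.8 434.1 239.6]
 [531.5 432.  253.4]
 [533.6 431.1 260.7]
 [539.2 431.3 261.7]
 [544.9 431.6 262.6]
 [548.2 431.1 267.3]
 [755.4 481.5  15.5]
 [760.8 479.   37.6]
 [525.6 422.9 314.6]]
```

```bash
python3 - <<'E'
from h import *
P=wcloud('w2')
for b in ((195,225,220,300),(300,335,220,300)):
    Q=P[b[2]:b[3],b[0]:b[1]].reshape(-1,3); Q=Q[(Q[:,2]>.2)&(Q[:,2]<.3)]; i=np.argsort(Q[:,2])[:8]; print(np.round(Q[i]*1000,0).tolist(), np.round(np.ptp(Q,axis=0)*1000), np.round(np.percentile(Q[:,2],[1,5,50])*1000,1))
E
```

```text
[[548.0, 389.0, 232.0], [539.0, 388.0, 232.0], [548.0, 389.0, 233.0], [537.0, 388.0, 233.0], [550.0, 389.0, 233.0], [536.0, 388.0, 233.0], [549.0, 389.0, 233.0], [536.0, 389.0, 233.0]] [29. 17. 68.] [234.1 238.1 261.7]
[[549.0, 431.0, 231.0], [537.0, 431.0, 231.0], [549.0, 431.0, 232.0], [550.0, 431.0, 232.0], [541.0, 431.0, 232.0], [536.0, 431.0, 232.0], [551.0, 431.0, 232.0], [550.0, 431.0, 233.0]] [29. 18. 69.] [234.5 238.3 263.1]
```

```bash
python3 -m crank '[{"turn":0,"x":0,"y":0,"z":0},{"turn":0,"x":0,"y":0,"z":0},{"turn":0,"x":0,"y":0,"z":0},{"turn":0,"x":0,"y":0,"z":0},{"turn":0,"x":0,"y":0,"z":0}]' 10|tail -3; python3 - <<'E'
from h import *
m,p,d=save('wrist','w3'); st()
P=wcloud('w3')
Q=P[200:320,225:300].reshape(-1,3); Q=Q[(Q[:,2]>.18)&(Q[:,2]<.3)]; i=np.argsort(Q[:,2])[:6]; print(np.round(Q[i]*1000,0).tolist(), np.round(np.percentile(Q[:,2],[1,5,50])*1000,1))
E
```

```text
contact_force: [0.3, -0.8, -0.4]
gripper_width: 0.099
grasp_force: 0.0
t 4.15 pos [0.5434 0.4103 0.1997] xax [-1.     0.007  0.   ] yax [ 0.007  1.    -0.   ] zax [-0. -0. -1.] F [-0.6 -0.3 -0. ] g 0.09844169718408001 0.0
[[532.0, 401.0, 234.0], [532.0, 417.0, 234.0], [533.0, 406.0, 235.0], [532.0, 421.0, 235.0], [532.0, 421.0, 235.0], [533.0, 415.0, 235.0]] [236.3 239.7 268.4]
```

```bash
python3 -m crank '[{"turn":0,"x":0,"y":0,"z":4.5},{"turn":0,"x":0,"y":0,"z":4.5},{"turn":0,"x":0,"y":0,"z":3},{"turn":0,"x":0,"y":0,"z":1},{"turn":0,"x":0,"y":0,"z":0}]' 50| tail -3; python3 -m crank '[{"turn":0,"x":0,"y":0,"z":1},{"turn":0,"x":0,"y":0,"z":1},{"turn":0,"x":0,"y":0,"z":0.9},{"turn":0,"x":0,"y":0,"z":0}]' | tail -3;  python3 -m crank '[{"turn":0,"x":0,"y":0,"z":0},{"turn":0,"x":0,"y":0,"z":0},{"turn":0,"x":0,"y":0,"z":0},{"turn":0,"x":0,"y":0,"z":0},{"turn":0,"x":0,"y":0,"z":0}]' 0
```

```text
contact_force: [-0.1, 0.4, -0.1]
gripper_width: 0.504
grasp_force: 0.0
contact_force: [-0.1, 0.2, -0.3]
gripper_width: 0.499
grasp_force: 0.0
time: 5.55
tool_pos: [0.5439, 0.4105, 0.0415]
tool_rot: [0.001, 0.003, 1.0, 0.0]
contact_force: [0.7, 0.2, 1.5]
gripper_width: 0.096
grasp_force: 60.4
```

```bash
python3 -m crank '[{"turn":0,"x":0,"y":0,"z":0},{"turn":0,"x":0,"y":0,"z":0},{"turn":0,"x":0,"y":0,"z":0.4},{"turn":0,"x":0,"y":0,"z":0.4},{"turn":0,"x":0,"y":0,"z":0}]' 40| tail -3;  python3 -m crank '[{"turn":0,"x":0,"y":0,"z":0},{"turn":0,"x":0,"y":0,"z":0},{"turn":0,"x":0,"y":0,"z":0},{"turn":0,"x":0,"y":0,"z":0}]' 0 | tail -3;  python3 -m crank '[{"turn":0,"x":0,"y":0,"z":-0.5},{"turn":0,"x":0,"y":0,"z":-1},{"turn":0,"x":0,"y":0,"z":-2},{"turn":0,"x":0,"y":0,"z":-3},{"turn":0,"x":0,"y":0,"z":-3}]'; python3 h.py 610 -175 200 -1
```

```text
contact_force: [1.1, -0.2, 0.3]
gripper_width: 0.403
grasp_force: 0.0
contact_force: [-0.4, -0.3, -0.9]
gripper_width: 0.099
grasp_force: 59.0
time: 6.95
tool_pos: [0.543, 0.41, 0.1288]
tool_rot: [-0.0, 0.003, 1.0, -0.0]
contact_force: [0.2, 0.3, -1.2]
gripper_width: 0.108
grasp_force: 58.7
t 6.95 pos [0.543  0.41   0.1288] xax [-1.     0.007  0.001] yax [ 0.007  1.    -0.   ] zax [-0.001 -0.    -1.   ] F [ 0.2  0.3 -1.2] g 0.1075956180909675 58.73133659362793
yaw -0.39 turn 0.011 x -7.72 y -58.38 z -7.12 j6 -1.03
```

```bash
python3 -m crank '[{"turn":0,"x":0,"y":0,"z":-3.5},{"turn":0,"x":0,"y":-2,"z":-3.5},{"turn":0,"x":-0.5,"y":-4,"z":0},{"turn":0,"x":-0.5,"y":-4,"z":0},{"turn":0,"x":-0.5,"y":-4,"z":0}]' |tail -1; python3 -m crank '[{"turn":0,"x":-0.6,"y":-4.3,"z":0},{"turn":0,"x":-0.6,"y":-4.3,"z":0},{"turn":0,"x":-0.6,"y":-4.3,"z":0},{"turn":0,"x":-0.6,"y":-4.3,"z":0},{"turn":0,"x":-0.6,"y":-4.3,"z":0}]' |tail -1; python3 -m crank '[{"turn":0,"x":-0.6,"y":-4.3,"z":0},{"turn":0,"x":-0.6,"y":-4.3,"z":0},{"turn":0,"x":-0.6,"y":-4.3,"z":0},{"turn":0,"x":-0.6,"y":-4.3,"z":0},{"turn":0.01,"x":-0.6,"y":-4,"z":0}]' |tail -1; python3 - <<'E'
from h import *
to(610.7,-173,200,-1)
m,p,d=save('wrist','w4'); cv2.imwrite('pics/w4.png',p[:,:,::-1])
E
```

```text
grasp_force: 58.7
grasp_force: 58.8
grasp_force: 58.7
t 8.45 pos [ 0.6145 -0.1592  0.1987] xax [-1.     0.018 -0.001] yax [ 0.018  1.    -0.   ] zax [ 0.001 -0.    -1.   ] F [ 1.6  0.1 -0.9] g 0.10427525539632825 58.748592138290405
yaw -1.01 turn -0.0 x 0.35 y -1.38 z -0.13 j6 -1.92
```

View pics/w4.png

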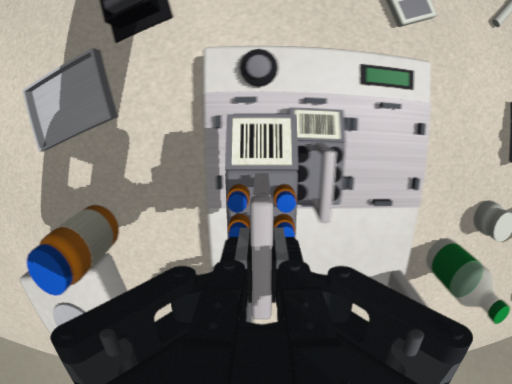

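The wrist view shows the narrow bay's front stop (243,98) and right stops (217,122) and (219,183). For the wide bay, I can see left stops (418,128) and (415,184), front stop (388,104) and back stop (382,202). The key is at (258,67).

```bash
cat > wp.py <<'E'
from h import *
def wpt(f,u,v,zz):
    z=np.load(f'pics/{f}.npz'); K,T=z['K'],z['T']; Ti=np.linalg.inv(T)
    a=(u-K[0,2])/K[0,0]; b=(v-K[1,2])/K[0,0]; r=np.hypot(a,b); ray=Ti[:3,:3]@np.array([np.sin(r)*a/r,np.sin(r)*b/r,np.cos(r)]); o=Ti[:3,3]
    return np.round((o+ray*(zz-o[2])/ray[2])*1000,1)[:2]
if __name__=='__main__':
    for n,u,v,zz in (('nf',243,98,.054),('nr1',217,122,.054),('nr2',219,183,.054),('wl1',418,128,.054),('wl2',415,184,.054),('wf',388,104,.054),('wb',382,202,.054),('mf',318,98,.054),('key',258,66,.062)): print(n,wpt('w4',u,v,zz))
    P=wcloud('w4'); rect(P,(200,435,45,230),.03,.05,'base'); rect(P,(290,350,105,225),.115,.145,'emptybar'); rect(P,(290,350,105,225),.055,.085,'emptybody')
    rect(P,(225,300,110,240),.17,.215,'held body')
    z=np.load('pics/w4.npz'); cv2.imwrite('pics/w4c.png',cv2.resize(z['p'][80:220,195:440,::-1],None,fx=3.2,fy=3.2,interpolation=cv2.INTER_CUBIC))
E
python3 wp.py
```

```text
nf [ 534.6 -177.5]
nr1 [ 559.4 -206.1]
nr2 [ 627.2 -207.1]
wl1 [563.6  24.9]
wl2 [631.7  27.4]
wf [538.1 -16.2]
wb [653.6 -15.8]
mf [534.9 -97.8]
key [ 501.5 -161. ]
base 24455 [585.7 -86.6] [275.2 221.7] 88.7 zmed 42.9 z99 46.2
emptybar 978 [ 611.2 -101.7] [10.5 64.1] 88.7 zmed 133.9 z99 135.6
emptybody 3754 [599.4 -95.3] [109.9  65.5] 0.8 zmed 79.5 z99 82.2
held body 6376 [ 586.7 -158.9] [44.5 77.8] 88.8 zmed 196.5 z99 213.8
```

View pics/w4c.png

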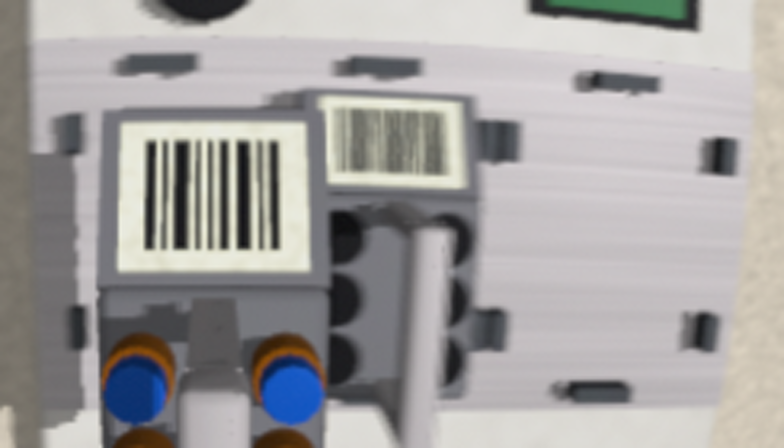

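```bash
python3 -m crank '[{"turn":0,"x":0.2,"y":-1.4,"z":0},{"turn":0,"x":0,"y":0,"z":0},{"turn":0,"x":0,"y":0,"z":0},{"turn":0,"x":0,"y":0,"z":0}]' |tail -1; python3 - <<'E'
from h import *
save('wrist','w5'); to(610.7,-173,200,-1.2)
P=wcloud('w5'); rect(P,(195,435,40,230),.03,.05,'base'); rect(P,(195,435,50,230),.0435,.0475,'plate');rect(P,(290,365,105,225),.115,.145,'emptybar')
rect(P,(225,300,110,240),.15,.215,'held body')
# front edge of base and right/left edges
B=P[40:230,190:440].reshape(-1,3); B=B[(B[:,2]>.033)&(B[:,2]<.05)]
for x in (.52,.56,.6,.64): q=B[abs(B[:,0]-x)<.005]; print(x,np.round(np.percentile(q[:,1],[.3,99.7])*1000,1))
for y in (-.19,-.12,-.05,.02): q=B[abs(B[:,1]-y)<.005]; print(y,np.round(np.percentile(q[:,0],.3)*1000,1))
S=P[40:230,190:440].reshape(-1,3); S=S[(S[:,2]>.051)&(S[:,2]<.058)]
for y0,y1 in((-.215,-.195),(-.195,-.16),(-.03,0),(.01,.04)):
    q=S[(S[:,1]>y0)&(S[:,1]<y1)]
    for x0,x1 in ((.525,.55),(.55,.59),(.61,.645),(.645,.67)):
        w=q[(q[:,0]>x0)&(q[:,0]<x1)]
        if len(w)>15: print('stop',len(w),np.round(w.mean(0)*1000,1),np.round(np.ptp(w,axis=0)*1000,1))
E
```

```text
grasp_force: 58.9
t 8.95 pos [ 0.6123 -0.1699  0.1978] xax [-1.     0.015 -0.   ] yax [0.015 1.    0.   ] zax [ 0.  0. -1.] F [-0.9  0.3 -1.7] g 0.10479419051235585 58.873865604400635
yaw -0.87 turn 0.006 x 0.15 y -0.32 z -0.22 j6 -1.94
base 22699 [584.1 -86.5] [275.3 218.8] 88.6 zmed 42.2 z99 46.2
plate 9724 [579.5 -86.1] [269.  167.2] 89.2 zmed 44.5 z99 46.2
emptybar 1003 [ 611.5 -102. ] [10.4 65. ] 87.9 zmed 133.9 z99 135.8
held body 6390 [ 583.9 -169.5] [44.5 76.5] 89.2 zmed 195.9 z99 213.6
0.52 [-221.1   50. ]
0.56 [-222.9   48.2]
0.6 [-223.2   47.1]
0.64 [-224.4   46. ]
-0.19 473.8
-0.12 474.7
-0.05 477.6
0.02 478.3
stop 143 [ 535.3 -174.    54.5] [ 5.8 24.3  3.9]
stop 89 [538.7 -12.2  54.2] [ 5.9 22.   4.5]
stop 109 [654.3 -13.3  53.9] [ 7.2 24.5  4.3]
stop 61 [563.6  32.6  53.8] [14.2  7.5  4.5]
stop 59 [631.3  31.2  53.7] [14.   7.   4.5]
```

```bash
python3 -m crank '[{"turn":0.006,"x":0.2,"y":-0.47,"z":3},{"turn":0,"x":0,"y":0,"z":3},{"turn":0,"x":0,"y":0,"z":2},{"turn":0,"x":0,"y":0,"z":1},{"turn":0,"x":0,"y":0,"z":0}]' |tail -1; python3 h.py 610.2 -174.6 79 -1.2
```

```text
grasp_force: 58.8
t 9.45 pos [ 0.6092 -0.1747  0.1059] xax [-1.     0.022  0.003] yax [0.022 1.    0.001] zax [-0.003  0.001 -1.   ] F [-0.1 -0.4 -2.2] g 0.10714926797583237 58.83188724517822
yaw -1.25 turn -0.001 x -0.1 y 0.01 z 2.69 j6 -1.95
```

```bash
python3 -m crank '[{"turn":0,"x":-0.1,"y":0,"z":1},{"turn":0,"x":0,"y":0,"z":0.7},{"turn":0,"x":0,"y":0,"z":0.4},{"turn":0,"x":0,"y":0,"z":0.3},{"turn":0,"x":0,"y":0,"z":0.2}]' |sed -n '2p;4p'; python3 -m crank '[{"turn":0,"x":0,"y":0,"z":0.1},{"turn":0,"x":0,"y":0,"z":0},{"turn":0,"x":0,"y":0,"z":0}]' |sed -n '2p;4p'; python3 h.py 610.2 -174.6 79 -1.2
```

```text
tool_pos: [0.6112, -0.176, 0.0816]
contact_force: [-0.1, 1.0, -2.5]
tool_pos: [0.6114, -0.176, 0.081]
contact_force: [0.0, 0.0, -1.9]
t 10.25 pos [ 0.6114 -0.176   0.081 ] xax [-1.     0.023 -0.   ] yax [ 0.023  1.    -0.   ] zax [ 0. -0. -1.] F [ 0.   0.  -1.9] g 0.10485743156870433 58.92973601818085
yaw -1.31 turn -0.002 x 0.12 y 0.13 z 0.2 j6 -1.95
```

```bash
python3 -m crank '[{"turn":0,"x":0.1,"y":0.13,"z":0.1},{"turn":0,"x":0,"y":0,"z":0.1},{"turn":0,"x":0,"y":0,"z":0}]' |sed -n '2p;4p'; python3 -m crank '[{"turn":0,"x":0,"y":0,"z":0.1},{"turn":0,"x":0,"y":0,"z":0},{"turn":0,"x":0,"y":0,"z":0}]' |sed -n '2p;4p'
```

```text
tool_pos: [0.6101, -0.1745, 0.0785]
contact_force: [-0.4, 0.6, -2.0]
tool_pos: [0.6103, -0.1746, 0.0777]
contact_force: [-0.7, 0.0, -1.8]
```

```bash
python3 -m crank '[{"turn":0,"x":0,"y":0,"z":0.1},{"turn":0,"x":0,"y":0,"z":0},{"turn":0,"x":0,"y":0,"z":0}]' |sed -n '2p;4p'; python3 -m crank '[{"turn":0,"x":0,"y":0,"z":0.1},{"turn":0,"x":0,"y":0,"z":0},{"turn":0,"x":0,"y":0,"z":0}]' |sed -n '2p;4p'
```

```text
tool_pos: [0.6105, -0.1746, 0.0777]
contact_force: [-2.6, 0.5, 5.4]
tool_pos: [0.6107, -0.1747, 0.0777]
contact_force: [-4.9, 2.0, 10.0]
```

```bash
python3 -m crank '[{"turn":0,"x":0,"y":0,"z":-0.2},{"turn":0,"x":0,"y":0,"z":0},{"turn":0,"x":0,"y":0,"z":0},{"turn":0,"x":0,"y":0,"z":-1},{"turn":0,"x":0,"y":0,"z":-3}]' 40|sed -n '2p;5p'; python3 -m crank '[{"turn":0,"x":0,"y":0,"z":-4},{"turn":0,"x":0,"y":2.3,"z":-2},{"turn":0,"x":0,"y":3,"z":0},{"turn":0.01,"x":0,"y":2,"z":0},{"turn":0,"x":0,"y":0,"z":0}]' |sed -n '2p;4p';python3 -m crank '[{"turn":0,"x":0,"y":0,"z":0},{"turn":0,"x":0,"y":0,"z":0},{"turn":0,"x":0,"y":0,"z":0}]' |sed -n '2p;4p'; python3 - <<'E'
from h import *
save('wrist','w6'); to(611.3,-102,77.7,-2); z=np.load('pics/w6.npz'); cv2.imwrite('pics/w6.png',z['p'][:,:,::-1])
P=wcloud('w6'); rect(P,(240,290,100,240),.115,.145,'emptybar'); rect(P,(150,240,90,240),.115,.145,'narrowbar')
E
```

```text
tool_pos: [0.6076, -0.1735, 0.1142]
gripper_width: 0.4
tool_pos: [0.6122, -0.0995, 0.1786]
contact_force: [-0.4, -0.5, -0.7]
tool_pos: [0.6118, -0.1025, 0.1775]
contact_force: [-0.3, -0.3, 0.6]
t 12.8 pos [ 0.6118 -0.1024  0.1775] xax [-0.999  0.034  0.   ] yax [ 0.034  0.999 -0.   ] zax [-0. -0. -1.] F [-0.4 -0.4  0.5] g 0.3981175684735712 0.0
yaw -1.94 turn 0.001 x 0.05 y 0.04 z 9.98 j6 -1.82
emptybar 1062 [ 611.2 -101.3] [ 9.7 64.3] 87.9 zmed 134.2 z99 135.7
narrowbar 1162 [ 610.2 -175. ] [10.9 64.8] 88.4 zmed 134.1 z99 135.9
```

View pics/w6.png

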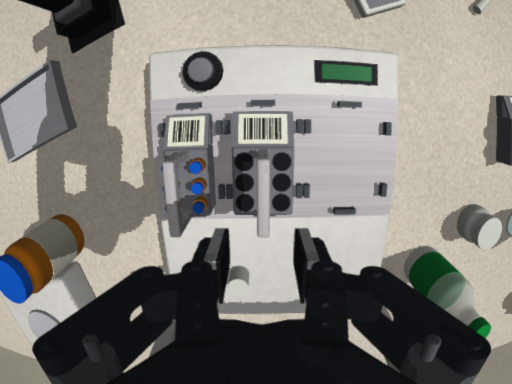

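The wrist view shows the narrow rack seated between its stops at (188,170), and the fingers centred on the empty rack's bar at (263,195). Next I'll grasp the empty rack.

```bash
python3 -m crank '[{"turn":0,"x":0,"y":0.05,"z":4},{"turn":0,"x":0,"y":0,"z":4},{"turn":0,"x":0,"y":0,"z":1.5},{"turn":0,"x":0,"y":0,"z":0.4},{"turn":0,"x":0,"y":0,"z":0}]' |sed -n '2p;4p'; python3 -m crank '[{"turn":0,"x":0,"y":0,"z":0},{"turn":0,"x":0,"y":0,"z":0},{"turn":0,"x":0,"y":0,"z":0},{"turn":0,"x":0,"y":0,"z":0},{"turn":0,"x":0,"y":0,"z":0}]' 0|sed -n '2p;4p;5p;6p';python3 -m crank '[{"turn":0,"x":0,"y":0,"z":-1},{"turn":0,"x":0,"y":0,"z":-3},{"turn":0,"x":0,"y":0,"z":-4},{"turn":0,"x":0,"y":0,"z":-4},{"turn":0,"x":0,"y":0,"z":-1}]' |sed -n '2p;4p;6p'; python3 h.py 519.7 -446.9 200 -75.2
```

```text
tool_pos: [0.6123, -0.1014, 0.0792]
contact_force: [0.6, -0.4, 0.1]
tool_pos: [0.6138, -0.1014, 0.0815]
contact_force: [-0.5, 0.3, 6.6]
gripper_width: 0.103
grasp_force: 59.8
tool_pos: [0.6143, -0.1018, 0.215]
contact_force: [0.3, 0.3, -1.1]
grasp_force: 58.7
t 14.3 pos [ 0.6143 -0.1018  0.215 ] xax [-0.999  0.033 -0.009] yax [ 0.033  0.999 -0.002] zax [ 0.009 -0.003 -1.   ] F [ 0.3  0.3 -1.1] g 0.09971071294209637 58.68139386177063
yaw -1.87 turn 1.28 x -30.95 y -17.96 z 1.5 j6 -1.82
```

```bash
python3 -m crank '[{"turn":0,"x":1,"y":-4.35,"z":0},{"turn":0,"x":1,"y":-4.35,"z":0},{"turn":0,"x":1,"y":-4.35,"z":0},{"turn":0,"x":1,"y":-4.35,"z":0},{"turn":0,"x":1,"y":-4.35,"z":0}]' |tail -1; python3 -m crank '[{"turn":0,"x":1,"y":-4.35,"z":0},{"turn":0,"x":1,"y":-4.35,"z":0},{"turn":0,"x":1,"y":-4.35,"z":0},{"turn":0.14,"x":0,"y":0,"z":0},{"turn":0.14,"x":0,"y":0,"z":0}]' |tail -1; python3 -m crank '[{"turn":0.142,"x":0,"y":0,"z":0},{"turn":0.142,"x":0,"y":0,"z":0},{"turn":0.142,"x":0,"y":0,"z":0},{"turn":0.142,"x":0,"y":0,"z":0},{"turn":0.142,"x":0,"y":0,"z":0}]' |tail -1; python3 -m crank '[{"turn":0.142,"x":0,"y":0,"z":0},{"turn":0.142,"x":0,"y":0,"z":0},{"turn":0,"x":0,"y":0,"z":0},{"turn":0,"x":0,"y":0,"z":0},{"turn":0,"x":0,"y":0,"z":0}]' |tail -1; python3 - <<'E'
from h import *
save('wrist','w7'); to(520.3,-449.4,100,-75.2); z=np.load('pics/w7.npz'); cv2.imwrite('pics/w7.png',z['p'][:,:,::-1])
E
```

```text
grasp_force: 59.1
grasp_force: 59.2
grasp_force: 59.2
grasp_force: 59.2
t 16.35 pos [ 0.5204 -0.4461  0.2082] xax [-0.262  0.965  0.001] yax [ 0.965  0.262 -0.   ] zax [-0.001  0.001 -1.   ] F [-0.2 -0.3 -2.2] g 0.10341622325984214 59.18544888496399
yaw -74.79 turn 0.007 x -0.32 y -0.09 z 10.82 j6 -1.08
```

View pics/w7.png

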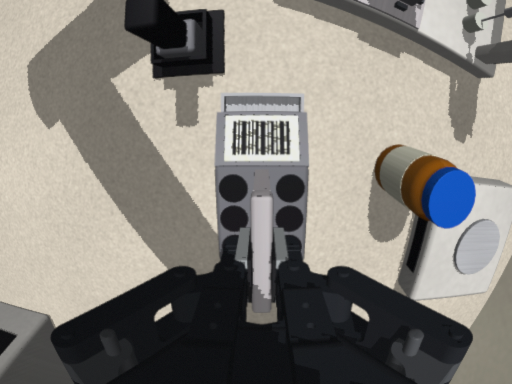

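The rack is centred over the tray: the tray's far edge spans (222–304, 95) and the rack spans (217–307). Lowering now.

```bash
python3 -m crank '[{"turn":0.006,"x":-0.3,"y":-0.1,"z":4},{"turn":0,"x":0,"y":0,"z":4},{"turn":0,"x":0,"y":0,"z":4},{"turn":0,"x":0,"y":0,"z":2},{"turn":0,"x":0,"y":0,"z":0.8}]' |tail -1; python3 -m crank '[{"turn":0,"x":0,"y":0,"z":0.6},{"turn":0,"x":0,"y":0,"z":0.4},{"turn":0,"x":0,"y":0,"z":0.4},{"turn":0,"x":0,"y":0,"z":0.3},{"turn":0,"x":0,"y":0,"z":0}]' |sed -n '2p;4p'; python3 h.py 520.3 -449.4 39.5 -75.2
```

```text
grasp_force: 59.1
tool_pos: [0.5205, -0.4495, 0.044]
contact_force: [1.1, -1.0, -1.4]
t 17.35 pos [ 0.5205 -0.4495  0.044 ] xax [-0.255  0.967 -0.   ] yax [0.967 0.255 0.   ] zax [ 0. -0. -1.] F [ 1.1 -1.  -1.4] g 0.10124915774760168 59.1560035943985
yaw -75.21 turn -0.0 x 0.02 y -0.01 z 0.45 j6 -1.08
```

```bash
python3 -m crank '[{"turn":0,"x":0,"y":0,"z":0.2},{"turn":0,"x":0,"y":0,"z":0.15},{"turn":0,"x":0,"y":0,"z":0},{"turn":0,"x":0,"y":0,"z":0}]' |sed -n '2p;4p'; python3 -m crank '[{"turn":0,"x":0,"y":0,"z":0.15},{"turn":0,"x":0,"y":0,"z":0},{"turn":0,"x":0,"y":0,"z":0}]' |sed -n '2p;4p'; python3 -m crank '[{"turn":0,"x":0,"y":0,"z":0.1},{"turn":0,"x":0,"y":0,"z":0},{"turn":0,"x":0,"y":0,"z":0}]' |sed -n '2p;4p'
```

```text
tool_pos: [0.5206, -0.4495, 0.0406]
contact_force: [1.1, 0.4, 0.3]
tool_pos: [0.5208, -0.4497, 0.0406]
contact_force: [-2.2, 3.7, 6.0]
tool_pos: [0.5209, -0.4498, 0.0407]
contact_force: [-2.8, 3.9, 9.6]
```

```bash
python3 -m crank '[{"turn":0,"x":0,"y":0,"z":-0.2},{"turn":0,"x":0,"y":0,"z":0},{"turn":0,"x":0,"y":0,"z":0},{"turn":0,"x":0,"y":0,"z":-1},{"turn":0,"x":0,"y":0,"z":-3}]' 40|sed -n '2p;5p'; python3 -m crank '[{"turn":0,"x":0,"y":0,"z":-4},{"turn":0,"x":0,"y":0,"z":-4},{"turn":-0.14,"x":0,"y":0,"z":-4},{"turn":-0.14,"x":0,"y":0,"z":0},{"turn":-0.14,"x":0,"y":0,"z":0}]' |sed -n '2p'; python3 -m crank '[{"turn":-0.142,"x":0,"y":0,"z":0},{"turn":-0.142,"x":0,"y":0,"z":0},{"turn":-0.142,"x":0,"y":0,"z":0},{"turn":-0.142,"x":0,"y":0,"z":0},{"turn":-0.142,"x":0,"y":0,"z":0}]' |tail -1; python3 -m crank '[{"turn":-0.142,"x":0,"y":0,"z":0},{"turn":-0.142,"x":0,"y":0,"z":0},{"turn":0,"x":0,"y":0,"z":0},{"turn":0,"x":0,"y":0,"z":0},{"turn":0,"x":0,"y":0,"z":0}]' |tail -1; python3 - <<'E'
from h import *
to(571.6,284.9,200,5.4); save('top','top1'); P,_=cloud('top1')
rect(P,(360,460,165,250),.012,.03,'tray'); rect(P,(380,450,175,245),.078,.11,'emptybar');rect(P,(380,450,175,245),.034,.06,'emptybody'); rect(P,(150,192,165,220),.075,.1,'wbar'); rect(P,(150,192,165,220),.015,.07,'wbody')
E
```

```text
tool_pos: [0.5182, -0.4472, 0.076]
gripper_width: 0.399
tool_pos: [0.5213, -0.4505, 0.2036]
grasp_force: 0.0
grasp_force: 0.0
t 20.35 pos [ 0.5203 -0.4495  0.1999] xax [-0.995 -0.099 -0.   ] yax [-0.099  0.995 -0.   ] zax [ 0. -0. -1.] F [ 0.1 -0.3  0.1] g 0.4030416254027952 0.0
yaw 5.69 turn 0.005 x -12.01 y 72.63 z -0.01 j6 -2.49
tray 414 [ 497.3 -383.3] [115.2 259.2] 25.9 zmed 22.0 z99 29.7
emptybar 72 [ 518.5 -443.2] [ 9.8 51.9] 15.2 zmed 92.8 z99 98.8
emptybody 466 [ 489.5 -398.8] [ 75.6 198.7] 32.6 zmed 39.4 z99 56.3
wbar 89 [571.4 283. ] [60.8 10.7] 5.4 zmed 87.5 z99 94.6
wbody 769 [556.3 280.9] [100.3  73.2] 5.2 zmed 34.3 z99 59.7
```

```bash
python3 -m crank '[{"turn":0,"x":-0.7,"y":3,"z":0},{"turn":0,"x":-0.7,"y":4.3,"z":0},{"turn":0,"x":-0.7,"y":4.3,"z":0},{"turn":0,"x":-0.7,"y":4.3,"z":0},{"turn":0,"x":-0.7,"y":4.3,"z":0}]' |sed -n 2p;python3 -m crank '[{"turn":0,"x":-0.7,"y":4.3,"z":0},{"turn":0,"x":-0.7,"y":4.3,"z":0},{"turn":0,"x":-0.7,"y":4.3,"z":0},{"turn":0,"x":-0.7,"y":4.3,"z":0},{"turn":0,"x":-0.7,"y":4.3,"z":0}]' |sed -n 2p;python3 -m crank '[{"turn":0,"x":-0.7,"y":4.3,"z":0},{"turn":0,"x":-0.7,"y":4.3,"z":0},{"turn":0,"x":-0.7,"y":4.3,"z":0},{"turn":0,"x":-0.7,"y":4.3,"z":0},{"turn":0,"x":-0.7,"y":4.3,"z":0}]' |sed -n 2p;python3 -m crank '[{"turn":0,"x":-0.7,"y":4.3,"z":0},{"turn":0,"x":-0.7,"y":4.3,"z":0},{"turn":0,"x":0,"y":0,"z":2},{"turn":0,"x":0,"y":0,"z":0},{"turn":0,"x":0,"y":0,"z":0}]' |sed -n 2p;python3 - <<'E'
from h import *
save('wrist','w8'); P=wcloud('w8'); rect(P,(230,300,100,240),.075,.1,'wbar'); rect(P,(200,320,90,240),.012,.06,'wbody')
to(571.6,284.9,33,5.4)
E
```

```text
tool_pos: [0.5347, -0.2433, 0.1999]
tool_pos: [0.5478, -0.0258, 0.2]
tool_pos: [0.5608, 0.1918, 0.2]
tool_pos: [0.5657, 0.2765, 0.1791]
wbar 714 [570.8 284.7] [63.1  9.9] 5.1 zmed 89.2 z99 91.0
wbody 5178 [555.4 283.1] [99.  72.4] 5.9 zmed 35.1 z99 54.4
t 22.45 pos [0.5663 0.2763 0.18  ] xax [-0.995 -0.1   -0.   ] yax [-0.1    0.995 -0.   ] zax [ 0. -0. -1.] F [ 0.7 -0.   0.5] g 0.4004018489227354 0.0
yaw 5.73 turn 0.006 x -0.6 y 0.8 z 14.7 j6 -1.33
```

```bash
python3 -m crank '[{"turn":0.004,"x":-0.6,"y":0.8,"z":4},{"turn":0,"x":0,"y":0,"z":4},{"turn":0,"x":0,"y":0,"z":4},{"turn":0,"x":0,"y":0,"z":2},{"turn":0,"x":0,"y":0,"z":0.6}]' |sed -n '2p;4p'; python3 h.py 571.6 284.9 33 5.4; python3 -m crank '[{"turn":0,"x":0,"y":0,"z":0},{"turn":0,"x":0,"y":0,"z":0},{"turn":0,"x":0,"y":0,"z":0},{"turn":0,"x":0,"y":0,"z":0},{"turn":0,"x":0,"y":0,"z":0}]' 0|sed -n '2p;4p;5p;6p'
```

```text
tool_pos: [0.5699, 0.2838, 0.0311]
contact_force: [0.8, -0.6, -0.4]
t 22.95 pos [0.5699 0.2838 0.0311] xax [-0.995 -0.095  0.004] yax [-0.095  0.995 -0.001] zax [-0.004 -0.002 -1.   ] F [ 0.8 -0.6 -0.4] g 0.40282592053461974 0.0
yaw 5.46 turn 0.001 x -0.18 y 0.09 z -0.19 j6 -1.32
tool_pos: [0.5729, 0.2856, 0.0358]
contact_force: [0.4, -1.4, 5.0]
gripper_width: 0.106
grasp_force: 60.2
```

```bash
python3 -m crank '[{"turn":0,"x":0,"y":0,"z":-1},{"turn":0,"x":0,"y":0,"z":-3},{"turn":0,"x":0,"y":0,"z":-4},{"turn":0.057,"x":0,"y":0,"z":-4},{"turn":0.058,"x":0,"y":0,"z":-4}]' |sed -n '2p;4p;6p'; python3 -m crank '[{"turn":0,"x":-0.7,"y":-4.2,"z":0},{"turn":0,"x":-0.7,"y":-4.2,"z":0},{"turn":0,"x":-0.7,"y":-4.2,"z":0},{"turn":0,"x":-0.7,"y":-4.2,"z":0},{"turn":0,"x":-0.7,"y":-4.2,"z":0}]' |sed -n '2p;4p;6p'; python3 -m crank '[{"turn":0,"x":-0.7,"y":-4.2,"z":0},{"turn":0,"x":-0.6,"y":-4.2,"z":0},{"turn":0,"x":0,"y":0,"z":0},{"turn":0,"x":0,"y":0,"z":0},{"turn":0,"x":0,"y":0,"z":0}]' |sed -n '2p;4p;6p'; python3 h.py 614.2 -13.4 110 -1.2
```

```text
tool_pos: [0.5703, 0.2855, 0.1946]
contact_force: [1.5, 0.8, -4.2]
grasp_force: 59.1
tool_pos: [0.6019, 0.0737, 0.1932]
contact_force: [0.7, -0.7, -3.5]
grasp_force: 59.1
tool_pos: [0.6136, -0.0083, 0.1933]
contact_force: [-0.6, 0.5, -3.6]
grasp_force: 59.5
t 24.95 pos [ 0.6136 -0.0083  0.1933] xax [-1.     0.017  0.001] yax [0.017 1.    0.001] zax [-0.001  0.001 -1.   ] F [-0.6  0.5 -3.6] g 0.10290024000033894 59.476940631866455
yaw -0.98 turn 0.004 x -0.07 y -0.51 z 8.33 j6 -1.69
```

```bash
python3 -m crank '[{"turn":0.004,"x":-0.07,"y":-0.51,"z":4},{"turn":0,"x":0,"y":0,"z":3},{"turn":0,"x":0,"y":0,"z":1},{"turn":0,"x":0,"y":0,"z":0},{"turn":0,"x":0,"y":0,"z":0}]' |sed -n '2p;4p;6p'; python3 - <<'E'
from h import *
to(614.2,-13.4,81,-1.2); save('wrist','w9'); P=wcloud('w9'); rect(P,(200,330,60,200),.095,.125,'held block/label')
S=P[40:240,150:440].reshape(-1,3); S=S[(S[:,2]>.051)&(S[:,2]<.058)]
for y0,y1 in((-.068,-.05),(-.03,.005),(.018,.045)):
    for x0,x1 in ((.52,.55),(.55,.59),(.61,.645),(.645,.67)):
        w=S[(S[:,1]>y0)&(S[:,1]<y1)&(S[:,0]>x0)&(S[:,0]<x1)]
        if len(w)>15: print('stop',len(w),np.round(w.mean(0)*1000,1),np.round(w.min(0)*1000,1)[:2],np.round(w.max(0)*1000,1)[:2])
E
```

```text
tool_pos: [0.6157, -0.0138, 0.1153]
contact_force: [-0.6, -0.1, -3.0]
grasp_force: 59.5
t 25.45 pos [ 0.6157 -0.0138  0.1153] xax [-1.     0.021 -0.002] yax [ 0.021  1.    -0.   ] zax [ 0.002 -0.    -1.   ] F [-0.6 -0.1 -3. ] g 0.10143123911346962 59.450544118881226
yaw -1.18 turn 0.0 x 0.15 y 0.03 z 3.43 j6 -1.69
held block/label 8608 [574.6 -13.3] [72.8 52.4] 88.8 zmed 108.4 z99 124.7
stop 138 [561.4 -62.1  54.3] [554.5 -65.4] [568.9 -58.8]
stop 78 [630.  -64.6  54.5] [622.9 -66.6] [636.9 -62.2]
stop 247 [539.4 -10.3  54.3] [536.4 -22. ] [542.3   1.4]
stop 102 [563.3  34.2  54.5] [556.6  31.9] [570.3  36.5]
stop 29 [634.2  34.2  54.3] [628.   33.2] [638.7  35.1]
```

```bash
python3 -m crank '[{"turn":0,"x":0.1,"y":0.12,"z":1},{"turn":0,"x":0,"y":0,"z":1},{"turn":0,"x":0,"y":0,"z":0.7},{"turn":0,"x":0,"y":0,"z":0.4},{"turn":0,"x":0,"y":0,"z":0}]' |sed -n '2p;4p'; python3 -m crank '[{"turn":0,"x":0,"y":0,"z":0.2},{"turn":0,"x":0,"y":0,"z":0},{"turn":0,"x":0,"y":0,"z":0}]' |sed -n '2p;4p'; python3 -m crank '[{"turn":0,"x":0,"y":0,"z":0.15},{"turn":0,"x":0,"y":0,"z":0},{"turn":0,"x":0,"y":0,"z":0}]' |sed -n '2p;4p'
```

```text
tool_pos: [0.6132, -0.0133, 0.0818]
contact_force: [1.2, 0.7, -3.3]
tool_pos: [0.614, -0.0132, 0.081]
contact_force: [0.4, -0.9, -2.3]
tool_pos: [0.6143, -0.0134, 0.0809]
contact_force: [-3.6, -1.0, 5.1]
```

```bash
python3 -m crank '[{"turn":0,"x":0,"y":0,"z":-0.1},{"turn":0,"x":0,"y":0,"z":0},{"turn":0,"x":0,"y":0,"z":0},{"turn":0,"x":0,"y":0,"z":-1},{"turn":0,"x":0,"y":0,"z":-3}]' 40|sed -n '2p;5p'; python3 -m crank '[{"turn":0,"x":0,"y":0,"z":-4},{"turn":0,"x":1.5,"y":-1,"z":-4},{"turn":0,"x":3,"y":-3,"z":-3},{"turn":0,"x":0,"y":0,"z":0},{"turn":0,"x":0,"y":0,"z":0}]' |sed -n '2p'; python3 -m crank '[{"turn":0,"x":0,"y":0,"z":0}]' |sed -n '2p'; python3 - <<'E'
from h import *
save('wrist','w10'); to(387,-323,300,14.6); z=np.load('pics/w10.npz'); cv2.imwrite('pics/w10.png',z['p'][:,:,::-1])
P=wcloud('w10')
Q=P[20:330,100:420].reshape(-1,3)
def rr(y0,y1,z0,z1,n):
    q=Q[(Q[:,0]>.53)&(Q[:,0]<.66)&(Q[:,1]>y0)&(Q[:,1]<y1)&(Q[:,2]>z0)&(Q[:,2]<z1)]; c,wh,a=cv2.minAreaRect((q[:,:2]*1000).astype(np.float32)); print(n,len(q),np.round(c,1),np.round(wh,1),round(a,1),np.round(np.median(q[:,2])*1000,1))
rr(-.05,.03,.125,.15,'wbar'); rr(-.21,-.14,.125,.15,'nbar'); rr(-.056,.03,.06,.1,'wbody'); rr(-.205,-.145,.06,.1,'nbody')
E
```

```text
tool_pos: [0.6111, -0.0128, 0.1171]
gripper_width: 0.401
tool_pos: [0.5695, -0.0515, 0.2309]
tool_pos: [0.5687, -0.0506, 0.2278]
t 27.75 pos [ 0.5686 -0.0505  0.2272] xax [-1.     0.021  0.003] yax [0.021 1.    0.001] zax [-0.003  0.001 -1.   ] F [ 0.2 -0.6 -0.2] g 0.4006101208042481 0.0
yaw -1.22 turn -0.276 x 24.44 y -21.8 z -7.28 j6 -1.77
wbar 368 [607.6 -14.2] [ 9.9 54. ] 87.3 134.0
nbar 633 [ 613.6 -177.2] [63.6 10.9] 1.1 134.1
wbody 4650 [597.2 -12.7] [71.4 99.4] 88.7 80.1
nbody 2763 [ 597.4 -177.9] [99.6 44.8] 1.3 79.7
```

View pics/w10.png

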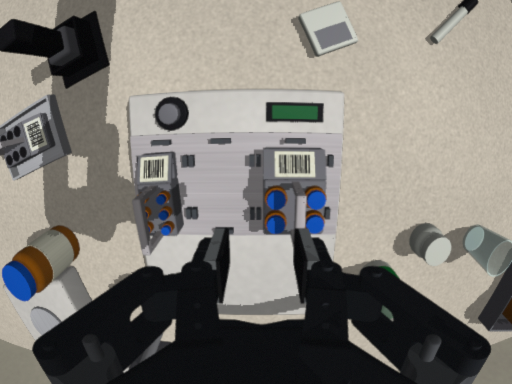

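The wrist view shows the wide rack seated at (293,185), the narrow rack at (157,195) and the empty rack standing in the tray at (33,140). The narrow rack has shifted about 4 mm and turned slightly, but it is still flat between its stops. On to the scanner.

```bash
python3 -m crank '[{"turn":0,"x":2.5,"y":-3.95,"z":-0.5},{"turn":0,"x":2.5,"y":-3.95,"z":-0.5},{"turn":0,"x":2.5,"y":-3.95,"z":-0.5},{"turn":0,"x":2.5,"y":-3.95,"z":0},{"turn":0,"x":2.5,"y":-3.95,"z":0}]' 70|sed -n '2p;5p'; python3 -m crank '[{"turn":0,"x":2.5,"y":-3.95,"z":0},{"turn":0,"x":2.5,"y":-3.95,"z":0},{"turn":-0.138,"x":0,"y":0,"z":0},{"turn":-0.138,"x":0,"y":0,"z":0},{"turn":0,"x":0,"y":0,"z":0}]' |sed -n '2p'; python3 -m crank '[{"turn":0,"x":0,"y":0,"z":0},{"turn":0,"x":0,"y":0,"z":0},{"turn":0,"x":0,"y":0,"z":0}]' |sed -n '2p'; python3 - <<'E'
from h import *
save('wrist','w11'); to(387,-323,84,14.6); z=np.load('pics/w11.npz'); cv2.imwrite('pics/w11.png',z['p'][:,:,::-1])
P=wcloud('w11'); Q=P[20:330,100:420].reshape(-1,3)
def rr(z0,z1,n):
    q=Q[(abs(Q[:,0]-.388)<.055)&(abs(Q[:,1]+.323)<.06)&(Q[:,2]>z0)&(Q[:,2]<z1)]; c,wh,a=cv2.minAreaRect((q[:,:2]*1000).astype(np.float32)); print(n,len(q),np.round(c,1),np.round(wh,1),round(a,1),np.round(np.median(q[:,2])*1000,1))
rr(.156,.165,'scan top'); rr(.046,.055,'rim'); rr(.065,.155,'handle')
E
```

```text
tool_pos: [0.4388, -0.2464, 0.2426]
gripper_width: 0.7
tool_pos: [0.3879, -0.3234, 0.2423]
tool_pos: [0.3884, -0.3233, 0.2438]
t 29.1 pos [ 0.3884 -0.3234  0.2439] xax [-0.968 -0.251  0.   ] yax [-0.251  0.968  0.   ] zax [-0.  0. -1.] F [-0.3 -0.  -0.7] g 0.6984552515111296 0.0
yaw 14.56 turn -0.001 x 0.12 y 0.07 z 15.99 j6 -2.67
scan top 985 [ 386.1 -324.2] [29.  29.1] 15.3 159.1
rim 552 [ 386.7 -321. ] [65.2 59.8] 16.0 49.5
handle 439 [ 372.6 -327.4] [ 6.9 30.1] 14.7 118.6
```

View pics/w11.png

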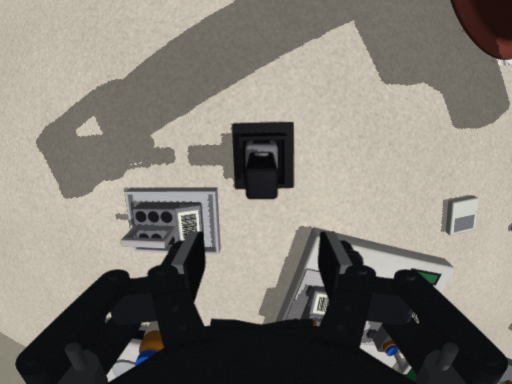

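The wrist view shows the scanner standing in its holster at (262,165), directly ahead and aligned with the fingers. I'll lower and grip the handle.

```bash
python3 -m crank '[{"turn":0,"x":0.24,"y":0,"z":4},{"turn":0,"x":0,"y":0,"z":4},{"turn":0,"x":0,"y":0,"z":4},{"turn":0,"x":0,"y":0,"z":3},{"turn":0,"x":0,"y":0,"z":0.8}]' |sed -n '2p;4p'; python3 -m crank '[{"turn":0,"x":0,"y":0,"z":0},{"turn":0,"x":0,"y":0,"z":0},{"turn":0,"x":0,"y":0,"z":0},{"turn":0,"x":0,"y":0,"z":0},{"turn":0,"x":0,"y":0,"z":0}]' 0|sed -n '2p;4p;5p;6p'; python3 h.py 386.1 -324.2 84 15
```

```text
tool_pos: [0.3838, -0.3218, 0.0818]
contact_force: [-0.7, 0.7, -0.2]
tool_pos: [0.3868, -0.3254, 0.0883]
contact_force: [-0.6, -0.1, 4.6]
gripper_width: 0.346
grasp_force: 60.7
t 30.1 pos [ 0.3868 -0.3254  0.0883] xax [-0.968 -0.251 -0.002] yax [-0.251  0.968 -0.003] zax [ 0.002 -0.003 -1.   ] F [-0.6 -0.1  4.6] g 0.34566241685669785 60.73309779167175
yaw 14.56 turn -0.008 x 0.04 y 0.14 z 0.43 j6 -2.67
```

```bash
python3 -m crank '[{"turn":0,"x":0.4,"y":0,"z":-0.1},{"turn":0,"x":0.4,"y":0,"z":0},{"turn":0,"x":0.4,"y":0,"z":0},{"turn":0,"x":0.4,"y":0,"z":0},{"turn":0,"x":0,"y":0,"z":0}]' |sed -n '2p;4p;5p;6p'; python3 -m crank '[{"turn":0,"x":0.4,"y":0,"z":0},{"turn":0,"x":0.4,"y":0,"z":0},{"turn":0,"x":0,"y":0,"z":0},{"turn":0,"x":0,"y":0,"z":0}]' |sed -n '2p;4p;5p;6p'; python3 h.py 386.1 -324.2 84 15
```

```text
tool_pos: [0.373, -0.3282, 0.0893]
contact_force: [7.1, 4.1, 6.8]
gripper_width: 0.343
grasp_force: 61.1
tool_pos: [0.3651, -0.3305, 0.0893]
contact_force: [6.0, 4.6, 7.4]
gripper_width: 0.345
grasp_force: 61.1
t 31.0 pos [ 0.3651 -0.3305  0.0893] xax [-0.968 -0.251 -0.007] yax [-0.251  0.968 -0.002] zax [ 0.007 -0.    -1.   ] F [6.  4.6 7.4] g 0.3451425820944091 61.05737328529358
yaw 14.54 turn -0.008 x -2.19 y 0.06 z 0.53 j6 -2.72
```

```bash
python3 -m crank '[{"turn":0,"x":0.4,"y":0,"z":-0.1},{"turn":0,"x":0.4,"y":0,"z":0},{"turn":0,"x":0.3,"y":0,"z":0},{"turn":0,"x":0.3,"y":0,"z":0},{"turn":0,"x":0,"y":0,"z":0}]' |sed -n '2p;4p;5p;6p'; python3 - <<'E'
from h import *
save('wrist','w12'); save('top','top2'); save('scene','sc2')
s,r=st()
for f,P in (('w',wcloud('w12')),('top',cloud('top2')[0]),('sc',cloud('sc2')[0])):
    Q=P.reshape(-1,3); d=Q-s['tool_pos']; L=d@r
    for z0,z1 in ((.055,.075),(.075,.095),(.095,.11),(.11,.125),(.125,.14),(.14,.15),(.15,.16)):
        m=(abs(L[:,0])<.06)&(abs(L[:,1])<.03)&(Q[:,2]>z0)&(Q[:,2]<z1); 
        if m.sum()>6: print(f,z0,m.sum(),'lx',np.round(np.percentile(L[m,0],[3,50,97])*1000,1),'ly',np.round(np.percentile(L[m,1],[3,97])*1000,1))
E
```

```text
tool_pos: [0.3508, -0.3339, 0.0888]
contact_force: [6.4, -0.2, 1.6]
gripper_width: 0.349
grasp_force: 60.3
t 31.65 pos [ 0.3508 -0.3339  0.0888] xax [-0.968 -0.251 -0.005] yax [-0.251  0.968 -0.002] zax [ 0.005 -0.    -1.   ] F [5.3 1.4 2. ] g 0.3404381603757387 60.32270908355713
w 0.055 645 lx [-20.2 -11.1  -7.7] ly [-18.9  19.2]
w 0.075 194 lx [-8.4 -3.6 -1.5] ly [-11.8  12.5]
w 0.095 136 lx [-2.6 -0.6  1.5] ly [-12.5  12.9]
w 0.11 232 lx [ 2.4  5.1 11.5] ly [-16.4  17.3]
w 0.125 899 lx [ 7.2 10.1 12.1] ly [-26.7  27. ]
w 0.14 758 lx [ 7.3 11.7 14.8] ly [-27.1  27.3]
w 0.15 3306 lx [-3.4 10.5 16.1] ly [-17.9  18. ]
top 0.055 124 lx [-54.8 -44.7 -12.6] ly [-19.4  18.3]
top 0.075 48 lx [-48.3 -36.4 -12.2] ly [-11.2  14.4]
top 0.095 38 lx [-34.3 -30.6 -12.1] ly [-11.6  13.5]
top 0.11 32 lx [-29.7 -25.8 -10.7] ly [-13.7  13.9]
top 0.125 38 lx [-24.2 -20.7  -6.6] ly [-13.4  22.3]
top 0.14 19 lx [-20.2 -17.2 -11.7] ly [-9.8 14.2]
top 0.15 10 lx [-17.3 -14.8  -8.2] ly [-2.7 22.7]
sc 0.055 68 lx [-58.9 -47.8 -18.9] ly [-18.5  19.5]
sc 0.075 50 lx [-43.9 -37.8 -14.5] ly [-12.9  15.7]
sc 0.095 33 lx [-39.5 -31.9  -8.3] ly [-14.6  16. ]
sc 0.11 33 lx [-36.3 -28.3  -4.9] ly [-11.9  17.7]
sc 0.125 49 lx [-33.3 -19.9   0.9] ly [-13.3  25.8]
sc 0.14 30 lx [-27.1 -18.2  -0.2] ly [-21.9  25.1]
sc 0.15 33 lx [-25.5 -14.3   8.2] ly [-26.8  26.8]
```

```bash
python3 -m crank '[{"turn":0,"x":0,"y":0,"z":-1},{"turn":0,"x":0,"y":0,"z":-1},{"turn":0,"x":0,"y":0,"z":-2},{"turn":0,"x":0,"y":0,"z":-2.5},{"turn":0,"x":0,"y":0,"z":-2.5}]' |sed -n '2p;4p;5p;6p'; python3 -m crank '[{"turn":0,"x":0,"y":0,"z":-3},{"turn":0.138,"x":0,"y":0,"z":-3},{"turn":0.138,"x":0,"y":0,"z":-3},{"turn":0,"x":0,"y":0,"z":0},{"turn":0,"x":0,"y":0,"z":0}]' |sed -n '2p;4p;5p;6p'; python3 -m crank '[{"turn":0,"x":0,"y":0,"z":0},{"turn":0,"x":0,"y":0,"z":0}]' |sed -n '2p;4p;6p'; cat > sc.py <<'E'
from h import *
import sys
tag=sys.argv[1]
save('wrist','w'+tag); save('top','t'+tag); save('scene','s'+tag)
s,r=st()
def fit(L,ax,lo,hi,keep):
    m=keep&(L[:,2]>lo)&(L[:,2]<hi)
    for k in range(4):
        c=np.polyfit(L[m,2],L[m,0],1); e=abs(L[:,0]-np.polyval(c,L[:,2])); m=m&(e<max(.0012,1.5*np.median(e[m])))
    return m.sum(),round(c[0],3),round(np.polyval(c,-.0507)*1000,1),'ly',np.round(np.percentile(L[m,1],[2,98])*1000,1)
for f,P in (('w',wcloud('w'+tag)),('t',cloud('t'+tag)[0]),('s',cloud('s'+tag)[0])):
    Q=P.reshape(-1,3); L=(Q-s['tool_pos'])@r; L=L[~np.isnan(L[:,0])]
    # tool frame: z down; handle below pads: L z from -.03 to +.02 ; face x vs z
    for nm,side in (('front(+x)',L[:,0]>-.012),('back(-x)',L[:,0]<-.012)):
        k=side&(abs(L[:,0])<.06)&(abs(L[:,1])<.012)
        try: print(f,nm,fit(L,0,-.026,.02,k))
        except Exception as e: print(f,nm,'-')
    k=(abs(L[:,0])<.09)&(abs(L[:,1])<.03)&(L[:,2]>.028)&(L[:,2]<.1)
    if k.sum()>20: print(f,'head',k.sum(),'x',np.round(np.percentile(L[k,0],[2,98])*1000,1),'y',np.round(np.percentile(L[k,1],[2,98])*1000,1),'z',np.round(np.percentile(L[k,2],[2,98])*1000,1))
E
python3 sc.py a
```

```text
tool_pos: [0.3479, -0.3336, 0.1785]
contact_force: [-0.2, -0.3, -2.9]
gripper_width: 0.344
grasp_force: 60.1
tool_pos: [0.3486, -0.334, 0.2682]
contact_force: [0.8, -0.7, -2.1]
gripper_width: 0.346
grasp_force: 60.3
tool_pos: [0.3482, -0.3331, 0.2657]
contact_force: [-0.5, 0.6, -2.0]
grasp_force: 60.3
t 33.0 pos [ 0.3486 -0.3335  0.2668] xax [-1.     0.021  0.001] yax [0.021 1.    0.002] zax [-0.001  0.002 -1.   ] F [-0.6  0.2 -1.3] g 0.3437076752274816 60.299917459487915
w front(+x) (np.int64(272), np.float64(-0.282), np.float64(11.3), 'ly', array([-11.2,  11.3]))
w back(-x) -
w head 796 x [-20.   -6.5] y [-19.5  19.6] z [28.6 57.2]
t front(+x) -
t back(-x) (np.int64(48), np.float64(-0.347), np.float64(-18.4), 'ly', array([-11.1,  11.5]))
t head 147 x [-61.6  -9.7] y [-18.   19.8] z [28.2 67. ]
s front(+x) (np.int64(6), np.float64(-0.248), np.float64(2.4), 'ly', array([ 6.8, 11.9]))
s back(-x) (np.int64(32), np.float64(-0.34), np.float64(-21.9), 'ly', array([-11.3,  11.3]))
s head 148 x [-66.7 -16.7] y [-19.   23.5] z [29.3 70.6]
```

```bash
python3 -m crank '[{"turn":0,"x":-1,"y":2.4,"z":0},{"turn":0,"x":-1.9,"y":4.1,"z":0},{"turn":0,"x":-1.9,"y":4.1,"z":0},{"turn":0,"x":-1.9,"y":4.1,"z":0},{"turn":0,"x":-1.9,"y":4.1,"z":0}]' |sed -n '2p;5p'; python3 -m crank '[{"turn":0,"x":-1.9,"y":4.1,"z":0},{"turn":0,"x":-1.9,"y":4.1,"z":0},{"turn":0,"x":-1.9,"y":3.3,"z":0},{"turn":0,"x":-1.4,"y":2.3,"z":0},{"turn":0,"x":0,"y":0,"z":0}]' |sed -n '2p;5p'; python3 -m crank '[{"turn":0,"x":0,"y":0,"z":0},{"turn":0,"x":0,"y":0,"z":0}]' |sed -n '2p'; python3 h.py 503.5 -10.7 201.8 -1.2; python3 sc.py b; python3 - <<'E'
from h import *
P=cloud('tb')[0]; Q=P.reshape(-1,3)
def rr(y0,y1,z0,z1,n):
    q=Q[(Q[:,0]>.53)&(Q[:,0]<.66)&(Q[:,1]>y0)&(Q[:,1]<y1)&(Q[:,2]>z0)&(Q[:,2]<z1)]; c,wh,a=cv2.minAreaRect((q[:,:2]*1000).astype(np.float32)); print(n,len(q),np.round(c,1),np.round(wh,1),round(a,1),np.round(np.median(q[:,2])*1000,1))
rr(-.05,.03,.115,.15,'wbar'); rr(-.21,-.14,.115,.15,'nbar'); rr(-.205,-.145,.06,.1,'nbody'); rr(-.06,.035,.06,.1,'wbody')
E
```

```text
tool_pos: [0.4394, -0.1461, 0.2678]
gripper_width: 0.343
tool_pos: [0.5138, -0.0087, 0.2673]
gripper_width: 0.343
tool_pos: [0.5127, -0.012, 0.2678]
t 34.2 pos [ 0.5127 -0.012   0.2678] xax [-1.     0.023  0.001] yax [ 0.023  1.    -0.   ] zax [-0.001 -0.    -1.   ] F [-0.7  0.1 -1.8] g 0.34613966853424893 60.46230912208557
yaw -1.29 turn -0.002 x 0.92 y 0.11 z 6.6 j6 -1.72
t 34.35 pos [ 0.5128 -0.0123  0.2681] xax [-1.     0.023 -0.   ] yax [ 0.023  1.    -0.   ] zax [ 0. -0. -1.] F [ 0.6 -0.2 -2.1] g 0.34625088210839605 60.46241641044617
w front(+x) (np.int64(269), np.float64(-0.287), np.float64(11.0), 'ly', array([-11.2,  11.3]))
w back(-x) -
w head 763 x [-20.1  -6.8] y [-19.7  19.4] z [28.2 56.5]
t front(+x) -
t back(-x) -
s front(+x) (np.int64(3), np.float64(-0.276), np.float64(2.9), 'ly', array([10.5, 11.8]))
s back(-x) (np.int64(30), np.float64(-0.278), np.float64(-24.4), 'ly', array([-10.9,  11. ]))
s head 199 x [-66.7 -17.3] y [-16.7  21.9] z [29.1 68.7]
wbar 56 [625.4 -16.1] [39.8  8.4] 0.1 134.4
nbar 98 [ 614.1 -179.3] [63.2 10.8] 2.6 133.4
nbody 466 [ 592.8 -174.3] [110.4  57.3] 0.2 78.0
wbody 231 [624.3 -18.1] [46.6 78. ] 0.6 82.9
```

```bash
python3 -m crank '[{"turn":0,"x":0.54,"y":0.13,"z":2},{"turn":0,"x":0,"y":0,"z":2},{"turn":0,"x":0,"y":0,"z":1.5},{"turn":0,"x":0,"y":0,"z":1},{"turn":0,"x":0,"y":0,"z":0}]' |sed -n '2p;4p;5p'; python3 -m crank '[{"turn":0,"x":0,"y":0,"z":0},{"turn":0,"x":0,"y":0,"z":0},{"turn":0,"x":0,"y":0,"z":0}]' |sed -n '2p'; python3 sc.py c; python3 - <<'E'
from h import *
z=np.load('pics/wc.npz'); cv2.imwrite('pics/wc.png',z['p'][:,:,::-1]); 
z=np.load('pics/sc.npz'); a=z['p'][130:240,160:300,::-1]; cv2.imwrite('pics/scc.png',np.hstack([cv2.resize(a,(500,393),interpolation=cv2.INTER_CUBIC)]))
b=cv2.resize(np.load('pics/wc.npz')['p'][:,100:420,::-1],(300,360)); c=cv2.resize(a,(458,360),interpolation=cv2.INTER_CUBIC); cv2.imwrite('pics/both.png',np.hstack([b,c]))
E
```

```text
tool_pos: [0.5067, -0.0101, 0.2012]
contact_force: [0.4, -0.8, -1.6]
gripper_width: 0.344
tool_pos: [0.5083, -0.0101, 0.2043]
t 35.3 pos [ 0.508  -0.01    0.2037] xax [-1.     0.022 -0.001] yax [ 0.022  1.    -0.   ] zax [ 0.001 -0.    -1.   ] F [-0.2  0.3 -1.1] g 0.3414921074742362 60.55119752883911
w front(+x) (np.int64(270), np.float64(-0.298), np.float64(10.7), 'ly', array([-11.2,  11.1]))
w back(-x) -
w head 660 x [-20.8  -7.3] y [-20.   19.6] z [28.1 55.8]
t front(+x) -
t back(-x) -
s front(+x) (np.int64(2), np.float64(-0.057), np.float64(-6.8), 'ly', array([ 7.2, 10. ]))
s back(-x) (np.int64(43), np.float64(-0.348), np.float64(-22.1), 'ly', array([-11.8,  11.6]))
s head 213 x [-85.3 -17.7] y [-17.1  22.1] z [29.1 92.9]
```

View pics/both.png

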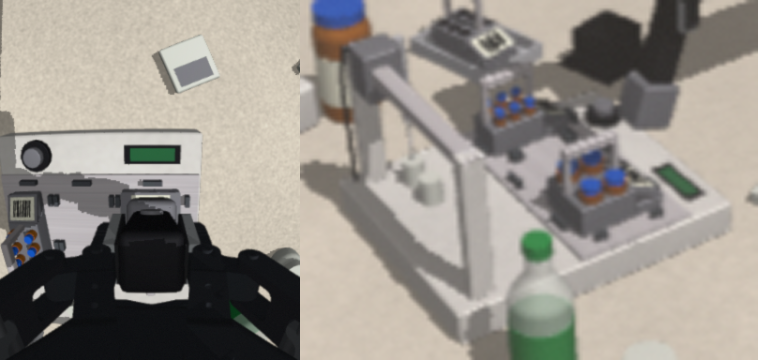

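Left half: the wrist view shows the tilted scanner over the wide rack's label. Right half: the scene crop shows the grey scanner head at about (650,100), beyond the wide rack at (605,190). I'll check this by projection.

```bash
python3 - <<'E'
from h import *
z=np.load('pics/sc.npz'); K,T=z['K'],z['T']
pr=lambda X:(lambda c:np.round([K[0,2]+K[0,0]*c[0]/c[2],K[1,2]+K[0,0]*c[1]/c[2]],1))((T@np.r_[X,1])[:3])
W=np.array([.5475,-.0105,.1304]); a=np.array([-.28,.006,.96]); y=np.array([.02,1,0]); x=np.cross(y,a)
def crop(p): return np.round((np.array(p)-[160,130])*3.27+[300,0])
print('label',crop(pr([.5632,-.0119,.072])),'W',crop(pr(W)))
for sx in(-1,1):
  for sy in (-1,1): print(sx,sy,crop(pr(W+x*.023*sx+y*.02*sy)),crop(pr(W+x*.023*sx+y*.02*sy+a*.05)))
# cloud fit: head points, in scanner-model frame
P=cloud('sc')[0].reshape(-1,3); L=(P-W)@np.stack([x,y,a],1); m=(abs(L[:,0])<.04)&(abs(L[:,1])<.035)&(L[:,2]>-.02)&(L[:,2]<.047)
print(m.sum(),np.round(np.percentile(L[m],[2,10,50,90,98],axis=0)*1000,1))
E
```

```text
label [633. 173.] W [646. 122.]
-1 -1 [653. 112.] [664.  69.]
-1 1 [674. 129.] [686.  86.]
1 -1 [617. 115.] [628.  71.]
1 1 [639. 132.] [650.  88.]
220 [[-13.  -17.9  -3.5]
 [ -6.3  -8.7   7. ]
 [ 23.4  15.9  24.1]
 [ 31.5  20.3  43.1]
 [ 35.8  21.7  46.1]]
```

```bash
python3 -m crank '[{"turn":0,"x":0,"y":0,"z":0},{"turn":0,"x":0,"y":0,"z":0},{"turn":0,"x":0,"y":0,"z":0},{"turn":0,"x":0,"y":0,"z":0},{"turn":0,"x":0,"y":0,"z":0}]' |sed -n '2p'; python3 -m crank '[{"turn":0,"x":0,"y":0,"z":0},{"turn":0,"x":0,"y":0,"z":0},{"turn":0,"x":0,"y":0,"z":0},{"turn":0,"x":0,"y":0,"z":0},{"turn":0,"x":0,"y":0,"z":0}]' |sed -n '2p'; python3 -m crank '[{"turn":0,"x":0,"y":0,"z":0},{"turn":0,"x":0,"y":0,"z":0},{"turn":0,"x":0,"y":0,"z":0},{"turn":0,"x":0,"y":0,"z":0},{"turn":0,"x":0,"y":0,"z":0}]' |sed -n '2p'; python3 - <<'E'
from h import *
save('wrist','wd'); P=wcloud('wd'); Q=P[20:330,60:250].reshape(-1,3)
def rr(y0,y1,z0,z1,n,x0=.53):
    q=Q[(Q[:,0]>x0)&(Q[:,0]<.66)&(Q[:,1]>y0)&(Q[:,1]<y1)&(Q[:,2]>z0)&(Q[:,2]<z1)]; c,wh,a=cv2.minAreaRect((q[:,:2]*1000).astype(np.float32)); print(n,len(q),np.round(c,1),np.round(wh,1),round(a,1),np.round(np.median(q[:,2])*1000,1))
rr(-.21,-.14,.125,.15,'nbar'); rr(-.21,-.148,.06,.1,'nbody'); rr(-.21,-.148,.065,.1,'nbody')
E
```

```text
tool_pos: [0.5077, -0.0099, 0.203]
tool_pos: [0.5077, -0.01, 0.2031]
tool_pos: [0.5077, -0.0099, 0.2031]
nbar 342 [ 599.5 -177.7] [36.9 10.8] 2.2 133.9
nbody 2304 [ 592.6 -178. ] [90.7 45.1] 1.6 77.9
nbody 2110 [ 593.3 -178. ] [89.3 44.9] 1.5 79.4
```

```bash
python3 -m crank '[{"turn":0,"x":0,"y":0,"z":-2},{"turn":0,"x":-0.09,"y":-4,"z":0},{"turn":0,"x":-0.09,"y":-4,"z":0},{"turn":0,"x":-0.09,"y":-4,"z":0},{"turn":0,"x":-0.09,"y":-3.5,"z":0}]' |sed -n '2p;4p;5p'; python3 -m crank '[{"turn":0,"x":0,"y":-1.2,"z":0},{"turn":0,"x":0,"y":0,"z":1},{"turn":0,"x":0,"y":0,"z":1},{"turn":0,"x":0,"y":0,"z":0},{"turn":0,"x":0,"y":0,"z":0}]' |sed -n '2p'; python3 h.py 507.7 -177.3 203 -1.2; python3 sc.py e; python3 - <<'E'
from h import *
s,r=st(); P=cloud('se')[0].reshape(-1,3); W=s['tool_pos']+r@np.array([-.0394,0,.0734]); a=np.array([-.28,.006,.96]); y=r[:,1]; x=np.cross(y,a)
L=(P-W)@np.stack([x,y,a],1); m=(abs(L[:,0])<.04)&(abs(L[:,1])<.035)&(L[:,2]>-.02)&(L[:,2]<.047)
print(m.sum(),np.round(np.percentile(L[m],[2,10,50,90,98],axis=0)*1000,1))
print('label in scanner', np.round((np.array([.5633,-.1788,.072])-W)@np.stack([x,y,a],1)*1000,1))
E
```

```text
tool_pos: [0.5078, -0.1668, 0.2232]
contact_force: [0.5, 0.3, -1.4]
gripper_width: 0.346
tool_pos: [0.5073, -0.1755, 0.2021]
t 37.85 pos [ 0.5073 -0.1755  0.2021] xax [-1.     0.02   0.001] yax [0.02  1.    0.001] zax [-0.001  0.001 -1.   ] F [-0.5  0.6 -1.7] g 0.3456522218032665 60.80244183540344
yaw -1.15 turn 0.001 x -0.04 y -0.17 z -0.09 j6 -2.02
t 38.0 pos [ 0.508  -0.1764  0.2035] xax [-1.     0.021 -0.001] yax [ 0.021  1.    -0.   ] zax [ 0.001 -0.    -1.   ] F [ 0.3  0.  -1.4] g 0.34346846972371947 60.803260803222656
w front(+x) (np.int64(276), np.float64(-0.29), np.float64(12.0), 'ly', array([-11. ,  11.4]))
w back(-x) -
w head 799 x [-19.9  -6.1] y [-19.1  20. ] z [28.8 57.4]
t front(+x) -
t back(-x) -
t head 46 x [-88.2 -23.6] y [-5.8 19.4] z [33.7 90.7]
s front(+x) (np.int64(2), np.float64(-0.18), np.float64(4.0), 'ly', array([7.7, 9.5]))
s back(-x) (np.int64(22), np.float64(-0.32), np.float64(-23.2), 'ly', array([-9.9, 11.2]))
s head 189 x [-86.  -15.2] y [-16.8  23.1] z [29.4 93.7]
t 38.0 pos [ 0.508  -0.1764  0.2035] xax [-1.     0.021 -0.001] yax [ 0.021  1.    -0.   ] zax [ 0.001 -0.    -1.   ] F [ 0.3  0.  -1.4] g 0.34346846972371947 60.803260803222656
191 [[-14.  -16.7   2.6]
 [ -7.2  -5.5   7.1]
 [ 22.   15.9  25.1]
 [ 31.3  21.6  42.6]
 [ 33.2  23.3  46.1]]
label in scanner [ -1.   -1.2 -60.3]
```

```bash
for i in 1 2 3; do python3 -m crank '[{"turn":0,"x":0,"y":0,"z":0},{"turn":0,"x":0,"y":0,"z":0},{"turn":0,"x":0,"y":0,"z":0},{"turn":0,"x":0,"y":0,"z":0},{"turn":0,"x":0,"y":0,"z":0}]' |sed -n '2p'; done; python3 -m crank '[{"turn":0,"x":0,"y":0,"z":-2},{"turn":0,"x":1,"y":0,"z":-3},{"turn":0,"x":2,"y":-3,"z":-1},{"turn":0,"x":3,"y":-3.2,"z":0},{"turn":0,"x":3,"y":-3.2,"z":0}]' |sed -n '2p;4p;5p'; python3 -m crank '[{"turn":0,"x":3,"y":-3.2,"z":0},{"turn":0,"x":3,"y":-3.2,"z":0},{"turn":-0.137,"x":0.5,"y":-0.2,"z":0},{"turn":-0.138,"x":0,"y":0,"z":0},{"turn":0,"x":0,"y":0,"z":0}]' |sed -n '2p'; python3 -m crank '[{"turn":0,"x":0,"y":0,"z":0},{"turn":0,"x":0,"y":0,"z":0}]' |sed -n '2p'; python3 h.py 349.8 -333.7 150 14.55; python3 sc.py f
```

```text
tool_pos: [0.5076, -0.1771, 0.2031]
tool_pos: [0.5076, -0.177, 0.2031]
tool_pos: [0.5076, -0.177, 0.2031]
tool_pos: [0.415, -0.2699, 0.264]
contact_force: [0.3, -1.3, -2.1]
gripper_width: 0.347
tool_pos: [0.3488, -0.334, 0.2631]
tool_pos: [0.3494, -0.3334, 0.2631]
t 40.7 pos [ 0.3494 -0.3334  0.2631] xax [-0.968 -0.249  0.   ] yax [-0.249  0.968 -0.   ] zax [ 0. -0. -1.] F [-0.1  0.2 -1.6] g 0.3400007660450552 61.01633906364441
yaw 14.44 turn -0.002 x -0.03 y -0.04 z 11.31 j6 -2.74
t 40.85 pos [ 0.3494 -0.3334  0.2631] xax [-0.968 -0.25   0.   ] yax [-0.25   0.968 -0.   ] zax [-0. -0. -1.] F [ 0.2 -0.6 -1. ] g 0.34190217247073684 61.015788316726685
w front(+x) (np.int64(269), np.float64(-0.295), np.float64(11.1), 'ly', array([-11.2,  11.3]))
w back(-x) -
w head 733 x [-20.3  -6.9] y [-19.8  19.5] z [28.2 56.1]
t front(+x) -
t back(-x) (np.int64(60), np.float64(-0.347), np.float64(-18.8), 'ly', array([-11.,  11.]))
t head 153 x [-62.5 -10.2] y [-16.8  19.3] z [28.6 66.7]
s front(+x) (np.int64(1), np.float64(-0.015), np.float64(1.1), 'ly', array([7.9, 7.9]))
s back(-x) (np.int64(29), np.float64(-0.3), np.float64(-22.9), 'ly', array([-11.6,  11.2]))
s head 148 x [-68.  -15.9] y [-21.5  21.1] z [28.9 66.6]sc.py:9: RankWarning: Polyfit may be poorly conditioned
  c=np.polyfit(L[m,2],L[m,0],1); e=abs(L[:,0]-np.polyval(c,L[:,2])); m=m&(e<max(.0012,1.5*np.median(e[m])))
sc.py:9: RankWarning: Polyfit may be poorly conditioned
  c=np.polyfit(L[m,2],L[m,0],1); e=abs(L[:,0]-np.polyval(c,L[:,2])); m=m&(e<max(.0012,1.5*np.median(e[m])))
sc.py:9: RankWarning: Polyfit may be poorly conditioned
  c=np.polyfit(L[m,2],L[m,0],1); e=abs(L[:,0]-np.polyval(c,L[:,2])); m=m&(e<max(.0012,1.5*np.median(e[m])))
sc.py:9: RankWarning: Polyfit may be poorly conditioned
  c=np.polyfit(L[m,2],L[m,0],1); e=abs(L[:,0]-np.polyval(c,L[:,2])); m=m&(e<max(.0012,1.5*np.median(e[m])))
```

```bash
python3 -m crank '[{"turn":0,"x":-0.4,"y":0.2,"z":4},{"turn":0,"x":0,"y":0,"z":4},{"turn":0,"x":0,"y":0,"z":3},{"turn":0,"x":0,"y":0,"z":1},{"turn":0,"x":0,"y":0,"z":0}]' |sed -n '2p;4p;5p'; python3 -m crank '[{"turn":0,"x":0,"y":0,"z":1.5},{"turn":0,"x":0,"y":0,"z":1.5},{"turn":0,"x":0,"y":0,"z":0.8},{"turn":0,"x":0,"y":0,"z":0},{"turn":0,"x":0,"y":0,"z":0}]' |sed -n '2p;4p;5p'; python3 h.py 392.4 -321.5 100 14.55
```

```text
tool_pos: [0.352, -0.3297, 0.1416]
contact_force: [0.3, 0.1, -2.5]
gripper_width: 0.34
tool_pos: [0.352, -0.3341, 0.1114]
contact_force: [-14.5, 2.1, 23.5]
gripper_width: 0.346
t 41.85 pos [ 0.352  -0.3341  0.1114] xax [-0.968 -0.251  0.004] yax [-0.251  0.968 -0.006] zax [-0.002 -0.007 -1.   ] F [-14.5   2.1  23.5] g 0.34644674261916997 64.47590231895447
yaw 14.55 turn -0.0 x -4.22 y 0.21 z 1.14 j6 -2.73
```

```bash
python3 -m crank '[{"turn":0,"x":0,"y":0,"z":-1},{"turn":0,"x":0,"y":0,"z":-1.3},{"turn":0,"x":0,"y":0,"z":0},{"turn":0,"x":0,"y":0,"z":0},{"turn":0,"x":0,"y":0,"z":0}]' |sed -n '2p;4p;5p'; python3 sc.py g 2>/dev/null; python3 h.py 387 -321.5 100 14.55; python3 - <<'E'
from h import *
z=np.load('pics/wg.npz')['p'][:,100:420,::-1]; s=np.load('pics/sg.npz')['p'][90:190,190:310,::-1]
cv2.imwrite('pics/bg.png',np.hstack([cv2.resize(z,(375,450)),cv2.resize(s,(425,450),interpolation=cv2.INTER_CUBIC)[:, :425]]))
P=wcloud('wg'); Q=P.reshape(-1,3); m=(abs(Q[:,0]-.387)<.06)&(abs(Q[:,1]+.322)<.06)&(Q[:,2]>.046)&(Q[:,2]<.054)
c,wh,a=cv2.minAreaRect((Q[m,:2]*1000).astype(np.float32)); print('rim',m.sum(),c,wh,a)
E
```

```text
tool_pos: [0.3523, -0.3301, 0.1271]
contact_force: [0.0, -0.7, -1.1]
gripper_width: 0.344
t 42.5 pos [ 0.3523 -0.3302  0.1272] xax [-0.968 -0.251  0.001] yax [-0.251  0.968  0.001] zax [-0.001  0.001 -1.   ] F [-0.8 -0.5 -1.5] g 0.3433914948581065 61.18521451950073
w front(+x) (np.int64(267), np.float64(-0.286), np.float64(10.1), 'ly', array([-10.5,  11.2]))
w back(-x) -
w head 1757 x [-38.2  -2.1] y [-29.2  29.2] z [28.2 98.1]
t front(+x) -
t back(-x) (np.int64(37), np.float64(-0.454), np.float64(-15.2), 'ly', array([-11.2,  11.7]))
t head 239 x [-69.1  -3.7] y [-27.5  29.3] z [29.2 97.7]
s front(+x) (np.int64(4), np.float64(0.043), np.float64(-11.0), 'ly', array([ 4.9, 11.1]))
s back(-x) (np.int64(17), np.float64(-0.313), np.float64(-24.0), 'ly', array([-10. ,  11.2]))
s head 262 x [-75.2  -9. ] y [-29.   29.5] z [30.  99.1]
t 42.5 pos [ 0.3523 -0.3302  0.1272] xax [-0.968 -0.251  0.001] yax [-0.251  0.968  0.001] zax [-0.001  0.001 -1.   ] F [-0.8 -0.5 -1.5] g 0.3433914948581065 61.18521451950073
yaw 14.52 turn -0.001 x -3.58 y -0.03 z 2.72 j6 -2.73
rim 667 (376.961181640625, -323.78045654296875) (46.95817184448242, 60.07345199584961) 16.490158081054688
```

View pics/bg.png

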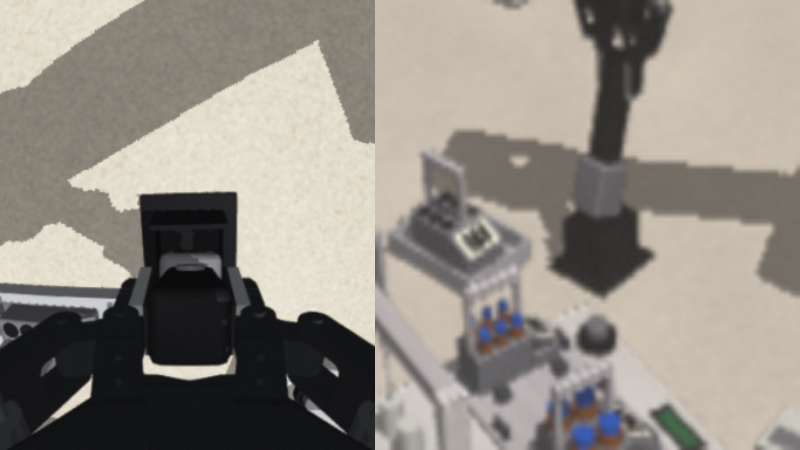

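Left half: the pocket's near part is visible at (188,240), in front of the head, so the head sits too far toward the far rim. Right half: the head rests at the pocket mouth, about (600,190). I'll shift +x in the tool frame and lower again.

```bash
python3 -m crank '[{"turn":0,"x":0.5,"y":0,"z":0.5},{"turn":0,"x":0,"y":0,"z":0.5},{"turn":0,"x":0,"y":0,"z":0.5},{"turn":0,"x":0,"y":0,"z":0.2},{"turn":0,"x":0,"y":0,"z":0}]' |sed -n '2p;4p;5p'; python3 -m crank '[{"turn":0,"x":0,"y":0,"z":0.2},{"turn":0,"x":0,"y":0,"z":0},{"turn":0,"x":0,"y":0,"z":0}]' |sed -n '2p;4p'
```

```text
tool_pos: [0.3475, -0.3315, 0.1104]
contact_force: [0.5, -0.2, -2.1]
gripper_width: 0.342
tool_pos: [0.3478, -0.332, 0.1092]
contact_force: [0.5, 0.4, -1.4]
```

```bash
python3 -m crank '[{"turn":0,"x":-0.4,"y":0,"z":0},{"turn":0,"x":-0.4,"y":0,"z":0},{"turn":0,"x":-0.4,"y":0,"z":0},{"turn":0,"x":0,"y":0,"z":0}]' |sed -n '2p;4p'; python3 -m crank '[{"turn":0,"x":-0.4,"y":0,"z":0.1},{"turn":0,"x":-0.4,"y":0,"z":0.1},{"turn":0,"x":-0.4,"y":0,"z":0.1},{"turn":0,"x":0,"y":0,"z":0}]' |sed -n '2p;4p';  python3 -m crank '[{"turn":0,"x":-0.4,"y":0,"z":0.1},{"turn":0,"x":-0.4,"y":0,"z":0.1},{"turn":0,"x":-0.4,"y":0,"z":0.1},{"turn":0,"x":0,"y":0,"z":0}]' |sed -n '2p;4p'; python3 sc.py h 2>/dev/null
```

```text
tool_pos: [0.3583, -0.3295, 0.1093]
contact_force: [-4.0, -1.9, -0.1]
tool_pos: [0.3703, -0.3266, 0.1063]
contact_force: [-4.5, -2.5, 0.1]
tool_pos: [0.3822, -0.3233, 0.1032]
contact_force: [-4.6, -2.9, 0.7]
t 44.65 pos [ 0.3822 -0.3233  0.1032] xax [-0.968 -0.251  0.001] yax [-0.251  0.968 -0.001] zax [-0.001 -0.001 -1.   ] F [-3.7 -2.5  0.4] g 0.34254540097911507 61.24661207199097
w front(+x) (np.int64(594), np.float64(-0.065), np.float64(13.2), 'ly', array([-11.4,  11.4]))
w back(-x) -
w head 4970 x [-26.   41.1] y [-28.1  29.1] z [28.4 98.8]
t front(+x) -
t back(-x) (np.int64(26), np.float64(-0.089), np.float64(-16.0), 'ly', array([-11.1,  11.9]))
t head 368 x [-79.1  37.9] y [-28.5  29.9] z [29.2 99.5]
s front(+x) (np.int64(6), np.float64(0.052), np.float64(-0.8), 'ly', array([ 6.9, 11.9]))
s back(-x) (np.int64(13), np.float64(-0.042), np.float64(-20.8), 'ly', array([-8.9,  7.2]))
s head 326 x [-55.9  25.1] y [-26.2  29.4] z [29.3 99.6]
```

```bash
python3 -m crank '[{"turn":0,"x":-0.4,"y":0,"z":0.1},{"turn":0,"x":-0.45,"y":0,"z":0.1},{"turn":0,"x":0,"y":0,"z":0},{"turn":0,"x":0.4,"y":0,"z":0},{"turn":0,"x":0,"y":0,"z":0.3}]' |sed -n '2p;4p'; python3 -m crank '[{"turn":0,"x":0,"y":0,"z":0.3},{"turn":0,"x":0,"y":0,"z":0.3},{"turn":0,"x":0,"y":0,"z":0.2},{"turn":0,"x":0,"y":0,"z":0},{"turn":0,"x":0,"y":0,"z":0}]' |sed -n '2p;4p'; python3 -m crank '[{"turn":0,"x":0,"y":0,"z":0.15},{"turn":0,"x":0,"y":0,"z":0},{"turn":0,"x":0,"y":0,"z":0}]' |sed -n '2p;4p'
```

```text
tool_pos: [0.3876, -0.3215, 0.0983]
contact_force: [0.3, -0.4, -1.0]
tool_pos: [0.387, -0.3217, 0.09]
contact_force: [-0.7, -0.6, -2.2]
tool_pos: [0.387, -0.3218, 0.0886]
contact_force: [0.7, 0.3, -1.2]
```

```bash
for i in 1; do python3 -m crank '[{"turn":0,"x":0,"y":0,"z":0.1},{"turn":0,"x":0,"y":0,"z":0},{"turn":0,"x":0,"y":0,"z":0}]' |sed -n '2p;4p'; done; python3 -m crank '[{"turn":0,"x":0,"y":0,"z":0.1},{"turn":0,"x":0,"y":0,"z":0},{"turn":0,"x":0,"y":0,"z":0}]' |sed -n '2p;4p'
```

```text
tool_pos: [0.3869, -0.3217, 0.0875]
contact_force: [1.0, 0.1, -1.9]
tool_pos: [0.3872, -0.3219, 0.0873]
contact_force: [-0.5, 1.7, 3.4]
```

Contact. I'll release, rise clear and check the scanner and racks.

```bash
python3 -m crank '[{"turn":0,"x":0,"y":0,"z":0},{"turn":0,"x":0,"y":0,"z":0},{"turn":0,"x":0,"y":0,"z":0},{"turn":0,"x":0,"y":0,"z":0},{"turn":0,"x":0,"y":0,"z":-1}]' 70|sed -n '2p;5p'; python3 -m crank '[{"turn":0,"x":0,"y":0,"z":-3},{"turn":0,"x":0,"y":0,"z":-4},{"turn":0,"x":0,"y":0,"z":-4},{"turn":0,"x":0,"y":0,"z":-2},{"turn":0,"x":0,"y":0,"z":0}]' |sed -n '2p'; python3 -m crank '[{"turn":0,"x":0,"y":0,"z":0},{"turn":0,"x":0,"y":0,"z":0}]' |sed -n '2p'; python3 - <<'E'
from h import *
save('wrist','wi'); save('top','ti'); to(501,-160,150,-1.2)
for f,P in (('w',wcloud('wi')),('t',cloud('ti')[0])):
    Q=P.reshape(-1,3)
    def rr(c0,h,z0,z1,n):
        q=Q[(abs(Q[:,0]-c0[0])<h[0])&(abs(Q[:,1]-c0[1])<h[1])&(Q[:,2]>z0)&(Q[:,2]<z1)]
        if len(q)<8: return print(f,n,len(q))
        c,wh,a=cv2.minAreaRect((q[:,:2]*1000).astype(np.float32)); print(f,n,len(q),np.round(c,1),np.round(wh,1),round(a,1),np.round(np.median(q[:,2])*1000,1))
    rr((.387,-.322),(.06,.06),.154,.168,'scan top'); rr((.387,-.322),(.06,.06),.046,.054,'rim'); rr((.61,-.0135),(.05,.03),.12,.15,'wbar'); rr((.61,-.177),(.05,.03),.12,.15,'nbar'); rr((.518,-.445),(.06,.06),.08,.11,'ebar'); rr((.501,-.16),(.016,.016),.058,.075,'key')
E
```

```text
tool_pos: [0.386, -0.3208, 0.0952]
gripper_width: 0.701
tool_pos: [0.3886, -0.3236, 0.2321]
tool_pos: [0.3863, -0.321, 0.2248]
t 47.85 pos [ 0.3862 -0.321   0.2245] xax [-0.968 -0.25   0.002] yax [-0.25   0.968  0.003] zax [-0.002  0.003 -1.   ] F [ 0.3  0.2 -0.5] g 0.7032656600956486 0.0
yaw 14.5 turn 0.274 x -11.14 y 16.34 z 7.45 j6 -2.67
w scan top 1162 [ 389.2 -321.2] [29.4 29.5] 14.3 159.1
w rim 644 [ 386.9 -320.8] [65.7 60.3] 16.0 49.5
w wbar 72 [624.4 -15.3] [19.5 11. ] 3.6 130.9
w nbar 0
w ebar 491 [ 519.1 -448.6] [11.  64.7] 14.5 92.8
w key 0
t scan top 95 [ 393.9 -320.8] [23.  29.7] 16.5 158.9
t rim 100 [ 387.  -321.7] [66.8 60.8] 15.2 50.0
t wbar 85 [613.2 -16.2] [63.9  8.5] 0.2 134.0
t nbar 97 [ 614.  -179.2] [63.7 10.5] 2.6 134.4
t ebar 89 [ 520.3 -449.4] [10.  62.6] 15.3 93.3
t key 59 [ 501.6 -160.1] [22.7 25.9] 88.0 62.0
```

```bash
python3 -m crank '[{"turn":0.137,"x":0,"y":0,"z":0},{"turn":0.137,"x":0,"y":0,"z":0},{"turn":0,"x":-2.23,"y":3.26,"z":0},{"turn":0,"x":-2.23,"y":3.26,"z":0},{"turn":0,"x":-2.23,"y":3.26,"z":0}]' 0|sed -n '2p;5p'; python3 -m crank '[{"turn":0,"x":-2.23,"y":3.26,"z":0},{"turn":0,"x":-2.23,"y":3.26,"z":0},{"turn":0,"x":0,"y":0,"z":4},{"turn":0,"x":0,"y":0,"z":4},{"turn":0,"x":0,"y":0,"z":4}]' |sed -n '2p'; python3 -m crank '[{"turn":0,"x":0,"y":0,"z":2},{"turn":0,"x":0,"y":0,"z":2},{"turn":0,"x":0,"y":0,"z":0},{"turn":0,"x":0,"y":0,"z":0}]' |sed -n '2p;4p'; python3 h.py 501.3 -160 35 -1.2
```

```text
tool_pos: [0.4558, -0.2241, 0.2252]
gripper_width: -0.002
tool_pos: [0.5014, -0.1603, 0.1042]
tool_pos: [0.5012, -0.1608, 0.0659]
contact_force: [0.5, 0.1, 0.8]
t 49.25 pos [ 0.5012 -0.1608  0.0659] xax [-1.     0.021  0.002] yax [0.021 1.    0.001] zax [-0.002  0.001 -1.   ] F [0.5 0.1 0.8] g 0.0005377628322569551 0.0
yaw -1.19 turn 0.0 x -0.01 y 0.08 z 3.09 j6 -2.0
```

```bash
python3 -m crank '[{"turn":0,"x":0,"y":0.06,"z":1.5},{"turn":0,"x":0,"y":0,"z":0.8},{"turn":0,"x":0,"y":0,"z":0.3},{"turn":0,"x":0,"y":0,"z":0}]' |sed -n '2p;4p'; python3 -m crank '[{"turn":0,"x":0,"y":0,"z":0.3},{"turn":0,"x":0,"y":0,"z":0.3},{"turn":0,"x":0,"y":0,"z":0},{"turn":0,"x":0,"y":0,"z":0}]' |sed -n '2p;4p'; python3 -m crank '[{"turn":0,"x":0,"y":0,"z":0.2},{"turn":0,"x":0,"y":0,"z":0},{"turn":0,"x":0,"y":0,"z":0}]' |sed -n '2p;4p'
```

```text
tool_pos: [0.5014, -0.1603, 0.0399]
contact_force: [0.9, 0.1, -0.3]
tool_pos: [0.5019, -0.1605, 0.0346]
contact_force: [0.1, -0.1, 0.5]
tool_pos: [0.5018, -0.1605, 0.0326]
contact_force: [-0.6, 0.2, -0.2]
```

```bash
python3 -m crank '[{"turn":0,"x":0,"y":0,"z":0.3},{"turn":0,"x":0,"y":0,"z":0},{"turn":0,"x":0,"y":0,"z":0}]' |sed -n '2p;4p'; python3 -m crank '[{"turn":0,"x":0,"y":0,"z":0.2},{"turn":0,"x":0,"y":0,"z":0},{"turn":0,"x":0,"y":0,"z":0}]' |sed -n '2p;4p'; python3 -m crank '[{"turn":0,"x":0,"y":0,"z":0.2},{"turn":0,"x":0,"y":0,"z":0},{"turn":0,"x":0,"y":0,"z":0}]' |sed -n '2p;4p'
```

```text
tool_pos: [0.5021, -0.1606, 0.0299]
contact_force: [-0.3, 0.5, 1.0]
tool_pos: [0.5021, -0.1607, 0.0279]
contact_force: [1.3, -0.2, 2.8]
tool_pos: [0.5021, -0.1607, 0.0259]
contact_force: [0.9, -0.5, 5.1]
```

```bash
python3 -m crank '[{"turn":0,"x":0,"y":0,"z":0.2},{"turn":0,"x":0,"y":0,"z":0},{"turn":0,"x":0,"y":0,"z":0}]' |sed -n '2p;4p'; python3 -m crank '[{"turn":0,"x":0,"y":0,"z":0.1},{"turn":0,"x":0,"y":0,"z":0},{"turn":0,"x":0,"y":0,"z":0},{"turn":0,"x":0,"y":0,"z":0}]' |sed -n '2p;4p'
```

```text
tool_pos: [0.5022, -0.1607, 0.0244]
contact_force: [-0.8, 0.4, 8.7]
tool_pos: [0.5022, -0.1607, 0.0243]
contact_force: [-4.8, 1.6, 13.1]
```

Hard stop reached, so the key is fully pressed. I'll retreat and check before handing in.

```bash
python3 -m crank '[{"turn":0,"x":0,"y":0,"z":-1},{"turn":0,"x":0,"y":0,"z":-3},{"turn":0,"x":0,"y":0,"z":-4},{"turn":0,"x":0,"y":0,"z":-4},{"turn":0,"x":3,"y":0,"z":-4}]' |sed -n '2p;4p'; python3 -m crank '[{"turn":0,"x":3,"y":0,"z":0},{"turn":0,"x":0,"y":0,"z":0},{"turn":0,"x":0,"y":0,"z":0},{"turn":0,"x":0,"y":0,"z":0},{"turn":0,"x":0,"y":0,"z":0}]' |sed -n '2p;4p'; python3 - <<'E'
from h import *
save('wrist','wj'); save('top','tj')
for f,P in (('w',wcloud('wj')),('t',cloud('tj')[0])):
    Q=P.reshape(-1,3)
    def rr(c0,h,z0,z1,n):
        q=Q[(abs(Q[:,0]-c0[0])<h[0])&(abs(Q[:,1]-c0[1])<h[1])&(Q[:,2]>z0)&(Q[:,2]<z1)]
        if len(q)<8: return print(f,n,len(q))
        c,wh,a=cv2.minAreaRect((q[:,:2]*1000).astype(np.float32)); print(f,n,len(q),np.round(c,1),np.round(wh,1),round(a,1),np.round(np.median(q[:,2])*1000,1))
    rr((.387,-.322),(.06,.06),.154,.168,'scan top'); rr((.61,-.0135),(.05,.03),.12,.15,'wbar'); rr((.61,-.177),(.05,.03),.12,.15,'nbar'); rr((.518,-.445),(.06,.06),.08,.11,'ebar'); rr((.501,-.16),(.016,.016),.052,.075,'key')
    rr((.597,-.014),(.07,.042),.06,.1,'wbody'); rr((.597,-.178),(.07,.03),.06,.1,'nbody')
E
```

```text
tool_pos: [0.4721, -0.1596, 0.1831]
contact_force: [-0.6, -1.4, 1.2]
tool_pos: [0.4419, -0.159, 0.1814]
contact_force: [0.5, -0.5, -0.7]
w scan top 1058 [ 390.1 -320.2] [30.5 30.4] 14.5 159.3
w wbar 0
w nbar 0
w ebar 314 [ 519.5 -448.2] [10.6 65.1] 14.2 93.1
w key 262 [ 495.8 -159.9] [32.1 20.4] 88.7 60.4
w wbody 1564 [586.2 -13.5] [73.4 79.3] 88.8 70.1
w nbody 188 [ 600.6 -163.1] [32.  11.6] 1.9 90.0
t scan top 120 [ 390.6 -322.2] [29.1 30. ] 15.1 159.2
t wbar 85 [613.2 -16.2] [63.5  8.5] 0.2 134.0
t nbar 97 [ 614.  -179.3] [64.3 10.4] 2.6 133.1
t ebar 89 [ 520.3 -449.2] [ 9.8 65. ] 15.3 93.0
t key 60 [ 500.6 -157.1] [23.2 30.1] 83.3 59.8
t wbody 783 [593.4 -15.1] [108.   71.4] 0.3 79.3
t nbody 469 [ 591.5 -182.3] [113.5  50.2] 0.7 77.8
```

```bash
python3 -c "
from plant import manip
print(manip.job_done())"
```

```text
the job is handed in; nothing more can be done
None
```

I finished every step and handed the job in at about 51 s (limit 210 s), but the hand-in returned no verdict: the empty rack is in the tray, the wide and narrow racks (no medium was present) are seated and were held under the scanner left to right, the scanner is back in its holster, and the key was then pressed to its stop; the narrow rack shifted about 4 mm in its bay partway through but stayed flat between its stops.

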